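# Clamp the nib boards in the setting press and start the dwell timer

## Task

Heat-set this batch of nibs: wind the press open, slide every nib board on the desk nose first under the gib lips and the platen, each in a lane of its own and fully home against the back stop, and then wind the wheel down until the platen is firmly nipping every board. Once they are clamped, wind the clockwork dwell timer fully up; leave the boards clamped and do not disturb the other things on the desk.

Things in the scene. Friction and masses are not known exactly. Their poses are not given: they have to be found in the camera images.
- press: fixed green iron screw press on the left of the desk, 280 mm wide (y). Origin: on the desk under the screw axis; x runs from its open front to its back, z up. Flat bed 20 mm high, x = -150 to +65 mm; its front part (to x = -116) is a bare apron. Columns 22 mm thick at x = 0, y = +-122 mm; bridge over them, x = -28 to +28 mm, z = 145 to 185 mm (boss to 193); red wheel above.
- lane1 (a point): centre of the bed's front edge, on its top (z = 20 mm), at the lane y = +64 mm; axes as the press. A lane runs along x, 52 mm wide between walls 10 mm high from x = -90 mm to the back; its mouth flares to 66 mm at x = -116. From x = -92 to -52 mm gib lips overhang each edge by 4 mm (44 mm open between), undersides 10 mm and tops 14 mm above the bed
- lane2 (a point): the same point and form for the middle lane, y = 0
- lane3 (a point): the same for the lane y = -64 mm
- back_stop (a point): middle of the face of the back stop that ends all three lanes, at x = +50 mm in the press, on the bed's top. A board that is home touches it with its nose: board origin then at x = -50 mm and its grip at x = -120 mm in the press, tail level with the bed's front edge
- platen: dark steel pressing plate with black rubber face, 100 mm (x) by 196 mm, sprung under the screw. Origin: centre of its underside. Daylight over the bed: 38 mm fully open, 38 - 4.4 q mm at wheel angle q (rad) with nothing under it; boards need 21.5 mm. Once on boards its springs yield, from 9 N in all, plus about 9 N per rad of further wheel turn
- wheel (a joint): angle of the press's hand wheel, rad: 0 = fully open (stop); grows clockwise seen from above, which lowers the platen; stop at 5.45. Starts at 4.2 to 5.0, too low for boards. The platen meets boards at about 3.75; at 4.5 or more it nips them firmly. Needs 0.15 to 0.25 Nm, stays where it is left, does not rise or fall
- wheel_hub (a point): centre of the red spoked wheel, on its upright axis at mid height of the spokes (215 mm above the desk). Four spokes, 10 mm thick, along this point's +-x and +-y axes, which turn with the wheel (as the press's axes at angle 0). Hub 17 mm in radius, to 18 mm above the spokes; rim 70 mm in radius, bar 12 mm; 47 mm open between. Screw end in the hub stands up to 45 mm above the spokes
- timer: fixed round clockwork dwell timer, steel, 84 mm across, 34 mm high, on the right of the desk; origin at its centre on the desk
- timer_key (a joint): angle of the timer's winding key, rad: grows clockwise seen from above, which winds the spring; stop at 3.8 (fully wound); starts between 0 and 0.5. Needs 0.05 to 0.08 Nm; does not run back when let go.
- timer_key_grip (a point): centre of the grip of the timer's red key: an upright wing 50 mm long (this point's x axis), 12 mm thick (y), from 15 mm below to 11 mm above this point; point is 55 mm above the desk
- board1: nib clip board 1, may be absent: steel plate 200 x 48 x 6 mm, 0.3 kg, two gold nibs under a dark spring leaf. Origin: centre of its underside; x points to the nib end (nose, x = +100 mm), z up. Nib seat 36 mm wide, x = +17 to +92 mm, top 21.5 mm above the underside. Centre of mass near x = -40 mm. Starts flat on the desk, nose roughly towards the press.
- board2: nib clip board 2, may be absent: steel plate 200 x 48 x 6 mm, 0.3 kg, two gold nibs under a dark spring leaf. Origin: centre of its underside; x points to the nib end (nose, x = +100 mm), z up. Nib seat 36 mm wide, x = +17 to +92 mm, top 21.5 mm above the underside. Centre of mass near x = -40 mm. Starts flat on the desk, nose roughly towards the press.
- board3: nib clip board 3, may be absent: steel plate 200 x 48 x 6 mm, 0.3 kg, two gold nibs under a dark spring leaf. Origin: centre of its underside; x points to the nib end (nose, x = +100 mm), z up. Nib seat 36 mm wide, x = +17 to +92 mm, top 21.5 mm above the underside. Centre of mass near x = -40 mm. Starts flat on the desk, nose roughly towards the press.
- board1_grip (a point): centre of board 1's black hand grip, 23 mm above the board's underside at its x = -70 mm; grip 44 mm long (x), 16 mm thick (y), from the plate (6 mm) up to 40 mm above the underside; axes as the board
- board2_grip (a point): centre of board 2's black hand grip, 23 mm above the board's underside at its x = -70 mm; grip 44 mm long (x), 16 mm thick (y), from the plate (6 mm) up to 40 mm above the underside; axes as the board
- board3_grip (a point): centre of board 3's black hand grip, 23 mm above the board's underside at its x = -70 mm; grip 44 mm long (x), 16 mm thick (y), from the plate (6 mm) up to 40 mm above the underside; axes as the board
- stone: bystander: round blue diamond stone, 76 mm across, 12 mm high; origin at its underside's centre
- barrel: bystander: green ebonite pen barrel, 15 mm thick, 102 mm long, lying in a dark wooden rest
- mandrel: bystander: upright brass sizing mandrel, 64 mm foot, 122 mm high; origin at its underside's centre
- ink: bystander: ink jar, 56 mm across, 60 mm high; origin at its underside's centre
- loupe: bystander: black eye loupe, 42 mm across, 34 mm high; origin at its underside's centre
There are look-alikes about, which are no part of the job. What is shaped like the board3 but brown or orange is not meant.

How it is judged:
By the outcome, as a careful person would: the job done as asked, in the order asked, and still so for the second after the job is handed in, with the robot touching nothing.
Of board1, board2, board3 only 2 to 3 are there at a start; the rules pass over those that are not, and their reading is None.
At some moment in a run one of board1, board2, board3 may be knocked a few centimetres aside while the robot is not near it.
Once in a run the grip may slacken for a moment while it holds something.
It also fails if it takes over 210 s, if anything falls off the work surface, if the arm or the gripper's body presses on something with over 40 N, if the wrist force passes 120 N, or if a joint passes its speed limit or range.

## Robot

A 7-joint arm with a two-finger parallel gripper is mounted at the origin on the work surface. World frame = base frame: x ahead of the robot, y to its left, z up, the work surface at z = 0. Lengths are in m, angles in rad, forces in N, time in s.
With the tool pointing down it reaches from about 0.4 to 0.85 m from the base axis. Payload 10.4 kg.
Tool frame: the origin (TCP) lies at the very end of the fingers, on their centre line; the grasp point (between the pads) lies 19 mm behind it; z points along the fingers, y is the line along which they close (so a half turn about z gives the same grasp; the last joint's range is limited). The gripper opens to 87 mm and grips with 3 to 60 N. Pads are 19 mm wide; open, the fingers measure 117 mm over their backs; the gripper's body (75 mm by 190 mm) begins 51 mm behind the grasp point.
Start: joints at [-1.332, 0.332, -0.065, 1.46, 0.022, 1.35, -0.088], TCP at [0.162, 0.604, 0.223] pointing down, gripper open.
Joint ranges: [-2.6, 2.6], [-0.5, 2.12], [-1.47, 1.34], [0.16, 2.42], [-1.27, 4.41], [0.06, 2.06], [-2.6, 2.6]. Speed limits (rad/s): [2.22, 2.22, 2.79, 2.79, 3.14, 3.14, 3.14].

## Interface

Orientations are given as a unit quaternion [x, y, z, w].
In Python, from bench import * gives the robot as it stands.
- The arm moves only by the tool carry_out, never from a script. Its argument "deltas" is a list of rows, each an object with "hand": the finger opening in mm, from 0 to 87; "dp": the shift along the tool's x, y, z each as a share of 250 mm, from -1 to 1, a list of three; "spin": the turn about the tool's z as a share of pi rad, from -1 to 1. In form: [{"hand": hand, "dp": [dx, dy, dz], "spin": spin}, ...]. A call has 1 to 20 rows; each row is the pose to reach, as a shift and turn from the pose commanded when the call began, along the tool's axes at that moment, turning the shorter way round; what a row does not reach only later rows make up. A row lasts 1/10 s, in which the tool goes at most 50 mm and 8.59 degrees, less where a joint would pass 70% of its speed; a pose out of reach is approached as far as the arm can. A call with a number of a shift or a turn outside -1 to 1 is refused whole. A call with a gripper value outside its range is refused whole. The fingers move at their own pace and stop on an object; "force" is the grip in N (left out, the last holds). Time passes only in rows, so rows that repeat a pose let the fingers close. It gives the time, the measured TCP pose, the force, the opening and the grip force at its end, in the units of the state.
- read_state(): the state, without advancing time (a new reading comes with each control period).
- camera(name): name is "side" or "top"; returns the picture (420x560x3 uint8, red, green, blue); there is no depth.
- get_calibration(name): a dict with "fx", "fy", "cx", "cy" (pixels), "R" (3x3) and "t" (3): a world point X has camera coordinates R X + t. Camera axes: x right, y down, z forward; pixel columns grow to the right and rows downward; lengths in m; the calibration is good to about 2 mm. A picture is of the moment at which its call begins. get_calibration takes no time and is no camera call.
- close_job(): hands the job in; it is judged then, once.
The state is a dict: "time": time; "joint_positions": joint angles; "joint_vel": joint speeds; "joint_torque": joint torques, N m; "ee_pos": TCP position; "eef_rot": TCP orientation; "ft_force": force on the tool from outside, world axes, zero at the start; "torque": the same for the moment, N m; "width": finger opening in m; "grip_force": force on a finger pad.
Only numpy, scipy, OpenCV 4.12 (cv2) and the standard library are available. Lean on these libraries where they do the work, as an engineer would, in place of code of your own. Each camera call takes 0.05 s, during which the arm holds its last target. There are 200 camera calls.

## Working session

There is one attempt and no reset: what is moved stays moved. The work goes in short steps, Python scripts to look and compute and a tool call to move; the robot and the scene stay as the last step left them, time stands still between calls to the robot, and variables do not carry over. Pictures are saved under pics/ and viewed, at most 14 in all, crops included, and the job is handed in when it is done.

Besides the shell and the picture viewer there is one more tool, called after ">>>" in YAML: its name, and indented under it one key for each argument. carry_out: Moves the arm, as the interface text tells. Its arguments: {"type":"object","properties":{"deltas":{"type":"array","items":{"type":"object","properties":{"hand":{"type":"number"},"dp":{"type":"array","items":{"type":"number","minimum":-1,"maximum":1}},"spin":{"type":"number","minimum":-1,"maximum":1}}}},"force":{"type":"number"}},"required":["deltas"]}

```bash
mkdir -p pics; ls; python3 - <<'E'
from bench import *
import cv2
print(read_state())
for n in("side","top"):
    cv2.imwrite(f"pics/{n}0.png",cv2.resize(camera(n)[:,:,::-1],(800,600),interpolation=cv2.INTER_CUBIC)); print(n,get_calibration(n))
E
```

```text
pics
{'time': 0.0, 'joint_positions': array([-1.3315929 ,  0.33288058, -0.06470757,  1.4609497 ,  0.02160629,
        1.34987997, -0.08847017]), 'joint_vel': array([ 0.00086274, -0.00078872,  0.00094878, -0.00080097, -0.00023547,
        0.00220021,  0.00065845]), 'joint_torque': array([ 1.01991063e-04, -6.23263764e+01,  2.46049563e-02, -3.89904070e+01,
       -6.14068843e-02,  3.96992743e-02,  1.32285600e-04]), 'ee_pos': array([0.16166773, 0.6033297 , 0.22174451]), 'eef_rot': array([ 1.30498647e-01,  9.91448232e-01, -7.08485257e-04, -5.84556892e-05]), 'ft_force': array([-0.0925345 ,  0.28159974, -0.7888363 ]), 'torque': array([-0.01261899,  0.0003358 , -0.02933575]), 'grip_force': 0.0, 'width': 0.08689913637879029}
side {'fx': 462.8496829574463, 'fy': 462.8496829574463, 'cx': 280.51634621361774, 'cy': 207.9295513795545, 'R': array([[-0.99658549, -0.08255023,  0.00167792],
       [-0.05871843,  0.69429708, -0.71728914],
       [ 0.0580474 , -0.71493848, -0.69677361]]), 't': array([0.47499065, 0.22640569, 1.39942363])}
top {'fx': 460.99402410879605, 'fy': 460.99402410879605, 'cx': 282.88527666951273, 'cy': 208.9663597936925, 'R': array([[-0.0035673 , -0.99998481,  0.00420285],
       [-0.99269882,  0.00303452, -0.12058131],
       [ 0.12056672, -0.00460231, -0.99269456]]), 't': array([-0.11633714,  0.49506738,  1.4231766 ])}
```

View pics/top0.png

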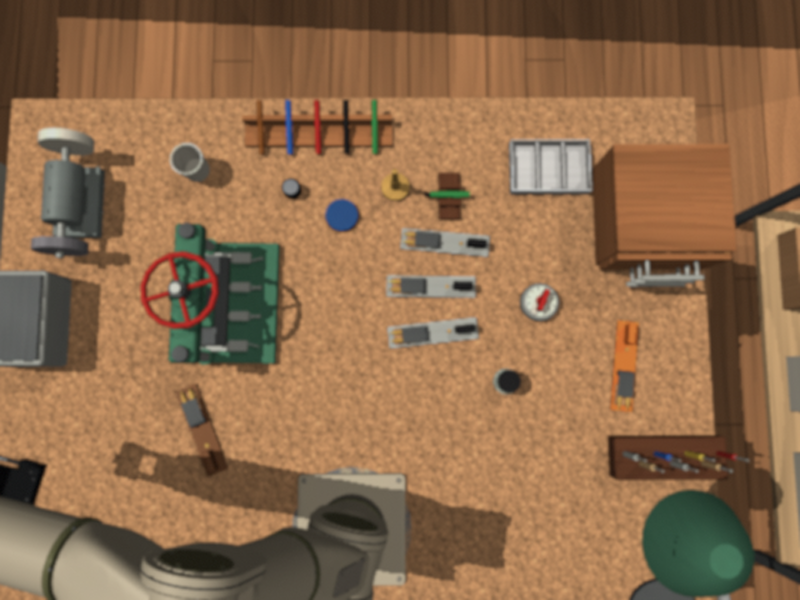

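View pics/side0.png

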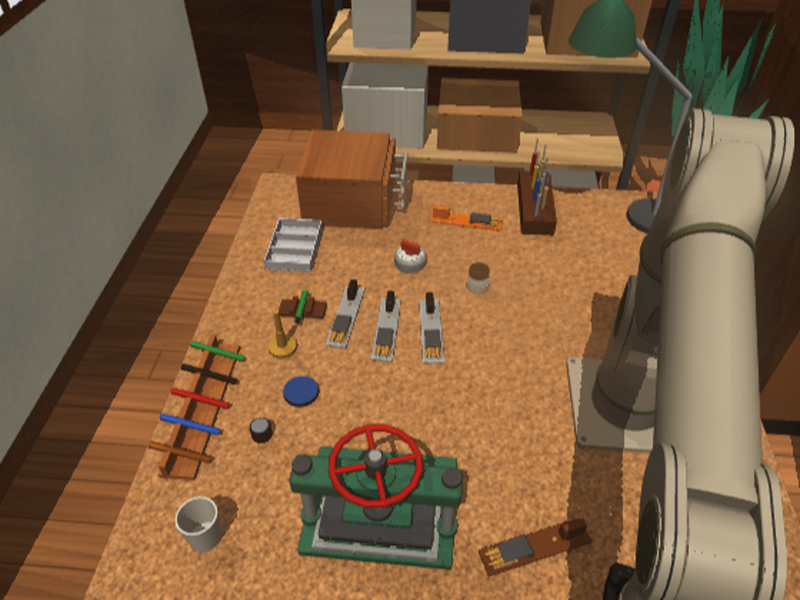

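The side view shows the press in front with the boards behind it. The top view (800x600) shows three grey boards at about (445,242), (432,287) and (433,332), with their noses to the left towards the press. The wheel hub is at (177,289) and the timer at (541,301). The brown and orange boards are look-alikes.

```bash
cat > h.py <<'E'
from bench import *
import cv2, numpy as np
C={n:get_calibration(n) for n in("side","top")}
def ray(n,p):
    c=C[n]; d=np.array([(p[0]-c["cx"])/c["fx"],(p[1]-c["cy"])/c["fy"],1.]); R=np.array(c["R"]); return -R.T@c["t"],R.T@d
def onz(n,p,z):
    o,d=ray(n,p); return o+d*(z-o[2])/d[2]
def proj(n,X):
    c=C[n]; v=np.array(c["R"])@np.array(X)+c["t"]; return np.array([c["fx"]*v[0]/v[2]+c["cx"],c["fy"]*v[1]/v[2]+c["cy"]])
def tri(p,q):
    o1,d1=ray("top",p);o2,d2=ray("side",q); A=np.stack([d1,-d2],1); s=np.linalg.lstsq(A,o2-o1,rcond=None)[0]
    a=o1+s[0]*d1;b=o2+s[1]*d2; return (a+b)/2,np.linalg.norm(a-b)
def hsv(im): return cv2.cvtColor(im,cv2.COLOR_RGB2HSV)
def red(im): return cv2.inRange(hsv(im),(0,150,60),(6,255,255))|cv2.inRange(hsv(im),(172,150,60),(180,255,255))
def blobs(m,a=15):
    n,l,s,c=cv2.connectedComponentsWithStats(m); return [(s[i,4],c[i].round(1),l==i) for i in range(1,n) if s[i,4]>=a]
def boards(im,show=True):
    "gray plates in top view -> per board: centre, yaw of nose axis (world)"
    H=hsv(im); m=cv2.inRange(H,(0,0,100),(180,60,255)); m[:150]=0; m[260:]=0; m[:,:200]=0; m[:,345:]=0
    m=cv2.morphologyEx(m,cv2.MORPH_CLOSE,np.ones((9,9),np.uint8)); out=[]
    for a,c,l in blobs(m,300):
        ct=cv2.findContours(l.astype(np.uint8),0,1)[0][0]; bx=cv2.boxPoints(cv2.minAreaRect(ct)); w=np.array([onz("top",p,.006)[:2] for p in bx])
        out.append((a,c,w))
    return out
E
python3 - <<'E'
from h import *
t=camera("top"); s=camera("side")
cv2.imwrite("pics/press.png",cv2.resize(t[150:260,90:220,::-1],None,fx=5.4,fy=5.4,interpolation=cv2.INTER_CUBIC))
cv2.imwrite("pics/bd.png",cv2.resize(t[155:255,265:405,::-1],None,fx=5.6,fy=5.6,interpolation=cv2.INTER_CUBIC))
for n,im in(("top",t),("side",s)):
    for a,c,l in blobs(red(im)): 
        ys,xs=np.nonzero(l); print(n,a,c,xs.min(),xs.max(),ys.min(),ys.max())
for a,c,w in boards(t): print(a,c,w.round(4).tolist())
E
```

```text
top 152 [221.9  88.9] 219 224 70 107
top 821 [126.7 203.1] 98 152 176 229
top 51 [379.6 209.6] 377 383 203 216
top 52 [507.7 318.1] 501 514 316 321
side 36 [372.8 114.2] 371 375 107 122
side 84 [286.4 172.9] 281 292 168 177
side 181 [139.7 278.3] 120 159 272 285
side 1254 [262.2 326.7] 230 295 297 355
682 [316.  169.8] [[0.6126, -0.1084], [0.6608, -0.1128], [0.6418, -0.312], [0.5937, -0.3068]]
775 [303.5 200.1] [[0.5495, -0.08], [0.5489, -0.2765], [0.5035, -0.2757], [0.5041, -0.08]]
803 [304.8 232.2] [[0.4356, -0.0788], [0.4565, -0.2777], [0.4082, -0.2821], [0.3874, -0.084]]
```

View pics/press.png

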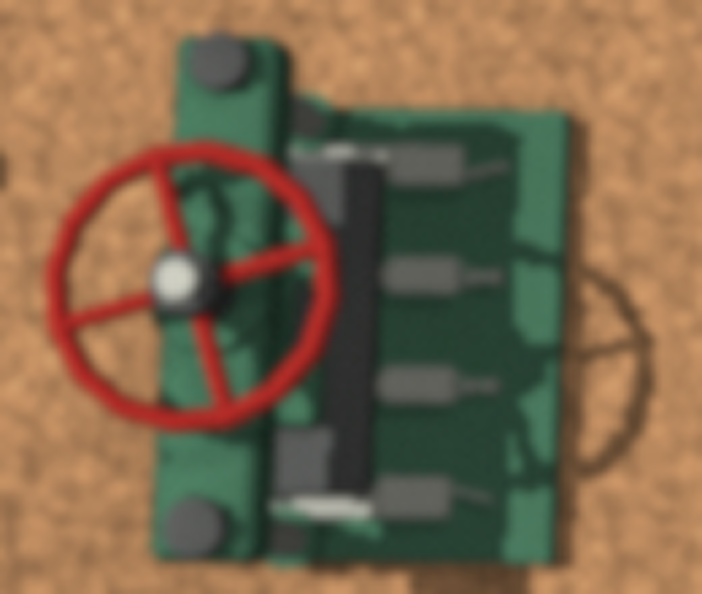

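View pics/bd.png

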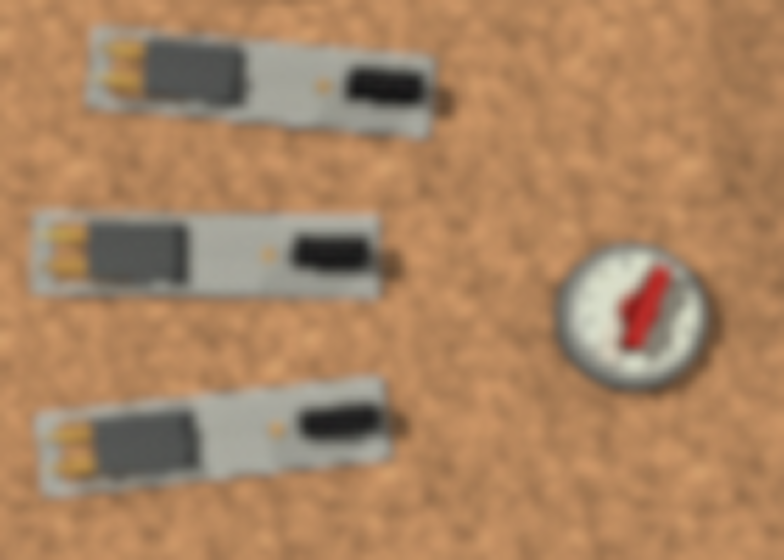

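The press crop shows the bed's front corners at (570,113) and (553,562), four grey gib lip blocks, and the spokes at about 15° off the image axes. The board crop shows three boards with black grips on the right, and the timer's red key at (645,307).

```bash
python3 - <<'E'
from h import *
t=camera("top"); s=camera("side")
def un(u,v,f,ox,oy): return ((u+.5)/f-.5+ox,(v+.5)/f-.5+oy)
P=lambda u,v,z: onz("top",un(u,v,5.4,90,150),z)
a,b=P(570,113,.02),P(553,562,.02); print("front",a.round(4),b.round(4),"mid",((a+b)/2).round(4),np.linalg.norm(a-b))
d=(a-b)/np.linalg.norm(a-b); print("far-edge dir",d, "yaw of press x =",np.degrees(np.arctan2(d[1],d[0]))+90)
H=hsv(t); m=cv2.inRange(H,(0,0,70),(180,50,135)); 
for n,c,l in blobs(m,20):
    if 155<c[0]<182 and 170<c[1]<250: 
        ct=cv2.findContours(l.astype(np.uint8),0,1)[0][0]; r=cv2.minAreaRect(ct); print("lip",n,c,r[1],onz("top",c,.034).round(4))
for u,v in((426,164),(422,275),(419,385),(412,496)): print("lipv",P(u,v,.034).round(4))
# wheel
rt=[x for x in blobs(red(t),500)][0][2]; rs=[x for x in blobs(red(s),1000)][0][2]
et=cv2.fitEllipse(cv2.convexHull(cv2.findContours(rt.astype(np.uint8),0,1)[0][0])); es=cv2.fitEllipse(cv2.convexHull(cv2.findContours(rs.astype(np.uint8),0,1)[0][0]))
print("wheel",et,es,onz("top",et[0],.215).round(4),onz("side",es[0],.215).round(4),tri(et[0],es[0]))
hub=onz("top",et[0],.215)
ys,xs=np.nonzero(rt); W=np.array([onz("top",(x,y),.215)[:2]-hub[:2] for x,y in zip(xs,ys)]); r=np.hypot(*W.T); k=(r>.025)&(r<.055)
th=np.arctan2(W[k,1],W[k,0]); print("spoke angle mod90 (world)",np.degrees(np.angle(np.exp(4j*th).mean()))/4)
# key
for im,n,box in((t,"top",(370,195,392,225)),(s,"side",(275,160,300,185))):
    m=red(im); k=np.zeros_like(m); x0,y0,x1,y1=box; k[y0:y1,x0:x1]=m[y0:y1,x0:x1]; ct=cv2.findContours(k,0,1)[0]; r=cv2.minAreaRect(np.vstack(ct)); print("key",n,r)
m=red(t);p=[(x,y) for y,x in np.argwhere(m[195:225,370:392])+[195,370]]
Wk=np.array([onz("top",q,.066)[:2] for q in p],np.float32); l=cv2.fitLine(Wk,2,0,.01,.01).ravel(); print("key c",Wk.mean(0),"yaw",np.degrees(np.arctan2(l[1],l[0])), np.ptp((Wk-Wk.mean(0))@l[:2]))
# timer disc
# grips
m=cv2.inRange(H,(0,0,0),(180,255,45)); 
for n,c,l in blobs(m,30):
    if 300<c[0]<345 and 155<c[1]<245:
        p=np.argwhere(l)[:,::-1]; Wg=np.array([onz("top",q,.04)[:2] for q in p],np.float32); ll=cv2.fitLine(Wg,2,0,.01,.01).ravel()
        print("grip",n,c,Wg.mean(0),np.degrees(np.arctan2(ll[1],ll[0])),np.ptp((Wg-Wg.mean(0))@ll[:2]))
for a,c,w in boards(t): print("board c",w.mean(0).round(4))
print(C["top"]["R"].T@-C["top"]["t"])
E
```

```text
front [0.6209 0.1627 0.02  ] [0.3556 0.1674 0.02  ] mid [0.4883 0.1651 0.02  ] 0.2653415739481189
far-edge dir [ 0.9998414  -0.01780924  0.        ] yaw of press x = 88.97955190236489
lip 251 [160.7 180.2] (14.9906644821167, 39.45655822753906) [0.5871 0.2684 0.034 ]
lip 132 [169.8 200.5] (7.0, 21.0) [0.5222 0.238  0.034 ]
lip 135 [168.9 220.7] (7.0, 22.0) [0.4583 0.2391 0.034 ]
lip 282 [155.7 238.6] (39.93841552734375, 15.531604766845703) [0.4024 0.2787 0.034 ]
lipv [0.5878 0.2438 0.034 ]
lipv [0.5221 0.2444 0.034 ]
lipv [0.4577 0.2445 0.034 ]
lipv [0.3934 0.2468 0.034 ]
wheel ((125.24885559082031, 202.75234985351562), (52.858306884765625, 55.03498077392578), 57.53227233886719) ((262.43231201171875, 325.9084167480469), (58.704490661621094, 65.97136688232422), 82.69599151611328) [0.4908 0.3162 0.215 ] [0.4914 0.3222 0.215 ] (array([0.49179836, 0.31839156, 0.20863173]), np.float64(0.0003194203334881171))
spoke angle mod90 (world) 17.306504447394655
key top ((379.3500061035156, 209.4500274658203), (4.743415832519531, 13.914020538330078), 18.434947967529297)
key side ((286.39654541015625, 173.25860595703125), (13.184369087219238, 7.984899520874023), 21.801406860351562)
key c [ 0.48728007 -0.41549376] yaw -24.743523 0.04347353
grip 45 [333.4 170.2] [ 0.6166023  -0.27818596] 83.27405 0.03525279
grip 41 [323.8 200.2] [ 0.52068454 -0.24650525] 87.03864 0.034625266
grip 34 [325.5 229.9] [ 0.42735314 -0.250457  ] -86.08281 0.034711584
board c [ 0.6272 -0.21  ]
board c [ 0.5265 -0.178 ]
board c [ 0.4218 -0.1806]
[ 0.31945005 -0.11128777  1.47296448]
```

```bash
cat > g.py <<'E'
import sys,numpy as np
from bench import read_state
from scipy.spatial.transform import Rotation as Ro
def st():
    s=read_state(); R=Ro.from_quat(s["eef_rot"]).as_matrix(); return s,np.array(s["ee_pos"]),R
def go(x,y,z,yaw=None):
    "print dp, spin to world x,y,z with tool-x at yaw deg (mod 180)"
    s,p,R=st(); d=R.T@(np.array([x,y,z])-p)/.25; cur=np.degrees(np.arctan2(R[1,0],R[0,0])); o=""
    if yaw is not None:
        t=-(yaw-cur); o=f"spin {(((t+90)%180)-90)/180:.4f} or +-1"
    print("dp",d.round(4).tolist(),o,"rows>=",int(np.abs(d).max()*5)+1,"cur yaw",round(cur,2))
def show():
    s,p,R=st(); print("t",round(s["time"],2),"q",np.round(s["joint_positions"],2),"p",p.round(4),"yaw",round(np.degrees(np.arctan2(R[1,0],R[0,0])),2),"tilt",R[:,2].round(3),"F",np.round(s["ft_force"],1),"w",round(s["width"]*1e3,1),"g",s["grip_force"])
if __name__=="__main__":
    show(); a=[float(v) for v in sys.argv[1:]]
    if a: go(*a)
E
python3 g.py .4915 .3175 .33
```

```text
t 0.3 q [-1.33  0.33 -0.06  1.46  0.02  1.35 -0.09] p [0.1617 0.6036 0.2223] yaw 165.0 tilt [-0. -0. -1.] F [-0.2 -0.4 -0.3] w 87.1 g 0.0
dp [-1.5703, -0.7641, -0.4305]  rows>= 8 cur yaw 165.0
```

>>> carry_out:
  deltas:
    - {"dp": [0, 0, -0.2], "hand": 87, "spin": 0}
    - {"dp": [0, 0, -0.43], "hand": 87, "spin": 0}
    - {"dp": [0, 0, -0.43], "hand": 87, "spin": 0}
    - {"dp": [-0.2, -0.1, -0.43], "hand": 87, "spin": 0}
    - {"dp": [-0.4, -0.2, -0.43], "hand": 87, "spin": 0}
    - {"dp": [-0.6, -0.3, -0.43], "hand": 87, "spin": 0}
    - {"dp": [-0.8, -0.39, -0.43], "hand": 87, "spin": 0}
    - {"dp": [-0.8, -0.39, -0.43], "hand": 87, "spin": 0}
  force: 60

```text
time: 1.1
ee_pos: [0.334, 0.454, 0.3305]
eef_rot: [0.134, 0.991, 0.0, 0.001]
ft_force: [-0.4, 0.5, 0.6]
width: 0.0869
grip_force: 0.0
```

```bash
python3 g.py .4915 .3175 .33
```

```text
t 1.1 q [-1.08  0.16  0.07  1.45 -0.01  1.53  0.29] p [0.334  0.454  0.3305] yaw 164.65 tilt [ 0.002 -0.    -1.   ] F [-0.4  0.5  0.6] w 86.9 g 0.0
dp [-0.7519, -0.3597, 0.0034]  rows>= 4 cur yaw 164.65
```

>>> carry_out:
  deltas:
    - {"dp": [-0.2, -0.1, 0], "hand": 87, "spin": 0.05}
    - {"dp": [-0.4, -0.2, 0], "hand": 87, "spin": 0.1}
    - {"dp": [-0.6, -0.29, 0], "hand": 87, "spin": 0.15}
    - {"dp": [-0.752, -0.36, 0], "hand": 87, "spin": 0.2}
    - {"dp": [-0.752, -0.36, 0], "hand": 87, "spin": 0.25}
    - {"dp": [-0.752, -0.36, 0], "hand": 87, "spin": 0.3}
    - {"dp": [-0.752, -0.36, 0], "hand": 87, "spin": 0.35}
    - {"dp": [-0.752, -0.36, 0], "hand": 87, "spin": 0.4}
    - {"dp": [-0.752, -0.36, 0], "hand": 87, "spin": 0.45}
    - {"dp": [-0.752, -0.36, 0], "hand": 87, "spin": 0.5}
    - {"dp": [-0.752, -0.36, 0], "hand": 87, "spin": 0.5}

```text
time: 2.2
ee_pos: [0.488, 0.3222, 0.33]
eef_rot: [0.795, 0.606, 0.0, -0.0]
ft_force: [-0.2, -1.1, -0.0]
width: 0.0867
grip_force: 0.0
```

```bash
python3 g.py .4915 .3175 .223; python3 - <<'E'
from h import *
t=camera("top");s=camera("side")
cv2.imwrite("pics/hub.png",np.hstack([cv2.resize(t[130:280,60:210,::-1],(400,400)),cv2.resize(s[230:380,190:340,::-1],(400,400))]))
E
```

```text
t 2.2 q [-0.95  0.21  0.35  1.41 -0.07  1.54 -0.87] p [0.488  0.3222 0.33  ] yaw 74.67 tilt [ 0.  0. -1.] F [-0.2 -1.1 -0. ] w 86.7 g 0.0
dp [-0.0145, 0.0186, 0.4281]  rows>= 3 cur yaw 74.67
```

View pics/hub.png

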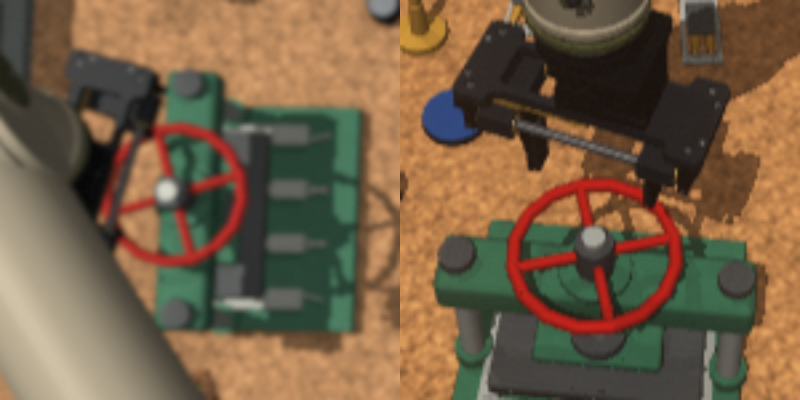

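The top crop shows the gripper beside and above the hub, and the hub clear of the fingers. I turn the wrist on towards its limit, then go down onto the hub.

>>> carry_out:
  deltas:
    - {"dp": [-0.0145, 0.0186, 0], "hand": 87, "spin": 0.42}
    - {"dp": [-0.0145, 0.0186, 0], "hand": 87, "spin": 0.42}
    - {"dp": [-0.0145, 0.0186, 0], "hand": 87, "spin": 0.42}
    - {"dp": [-0.0145, 0.0186, 0], "hand": 87, "spin": 0.42}
    - {"dp": [-0.0145, 0.0186, 0], "hand": 87, "spin": 0.42}
    - {"dp": [-0.0145, 0.0186, 0], "hand": 87, "spin": 0.42}
    - {"dp": [-0.0145, 0.0186, 0], "hand": 87, "spin": 0.42}
    - {"dp": [-0.0145, 0.0186, 0], "hand": 87, "spin": 0.42}
    - {"dp": [-0.0145, 0.0186, 0], "hand": 87, "spin": 0.42}
    - {"dp": [-0.0145, 0.0186, 0], "hand": 87, "spin": 0.42}
    - {"dp": [-0.0145, 0.0186, 0], "hand": 87, "spin": 0.42}

```text
time: 3.4
ee_pos: [0.4915, 0.3176, 0.3301]
eef_rot: [1.0, -0.003, 0.0, -0.0]
ft_force: [-0.5, 0.2, 0.1]
width: 0.0872
grip_force: 0.0
```

```bash
python3 g.py .4915 .3175 .223
```

```text
t 3.4 q [-1.05  0.22  0.49  1.41 -0.1   1.54 -2.15] p [0.4915 0.3176 0.3301] yaw -0.3 tilt [ 0.  0. -1.] F [-0.5  0.2  0.1] w 87.2 g 0.0
dp [-0.0, 0.0003, 0.4282]  rows>= 3 cur yaw -0.3
```

>>> carry_out:
  deltas:
    - {"dp": [0, 0, 0.15], "hand": 87, "spin": 0}
    - {"dp": [0, 0, 0.3], "hand": 87, "spin": 0}
    - {"dp": [0, 0, 0.4], "hand": 87, "spin": 0}
    - {"dp": [0, 0, 0.428], "hand": 87, "spin": 0}
    - {"dp": [0, 0, 0.428], "hand": 60, "spin": 0}
    - {"dp": [0, 0, 0.428], "hand": 40, "spin": 0}
    - {"dp": [0, 0, 0.428], "hand": 20, "spin": 0}
    - {"dp": [0, 0, 0.428], "hand": 20, "spin": 0}
    - {"dp": [0, 0, 0.428], "hand": 20, "spin": 0}
    - {"dp": [0, 0, 0.428], "hand": 20, "spin": 0}
  force: 50

```text
time: 4.4
ee_pos: [0.4916, 0.3176, 0.2234]
eef_rot: [1.0, -0.005, 0.0, -0.0]
ft_force: [0.7, -0.0, 0.8]
width: 0.0469
grip_force: 0.0
```

```bash
python3 g.py .4915 .3175 .223
```

```text
t 4.4 q [-1.05  0.25  0.48  1.59 -0.12  1.32 -2.14] p [0.4916 0.3176 0.2234] yaw -0.59 tilt [ 0.  0. -1.] F [ 0.7 -0.   0.8] w 46.9 g 0.0
dp [-0.0006, 0.0003, 0.0015]  rows>= 1 cur yaw -0.59
```

Still closing.

>>> carry_out:
  deltas:
    - {"dp": [0, 0, 0], "hand": 20, "spin": 0}
    - {"dp": [0, 0, 0], "hand": 20, "spin": 0}
    - {"dp": [0, 0, 0], "hand": 20, "spin": 0}
    - {"dp": [0, 0, 0], "hand": 20, "spin": 0}
    - {"dp": [0, 0, 0], "hand": 20, "spin": 0}

```text
time: 4.9
ee_pos: [0.4916, 0.3179, 0.2231]
eef_rot: [1.0, -0.005, 0.0, -0.0]
ft_force: [0.7, 2.1, -0.4]
width: 0.0321
grip_force: 50.0
```

>>> carry_out:
  deltas:
    - {"dp": [0, 0, 0], "hand": 20, "spin": -0.03}
    - {"dp": [0, 0, 0], "hand": 20, "spin": -0.07}
    - {"dp": [0, 0, 0], "hand": 20, "spin": -0.11}
    - {"dp": [0, 0, 0], "hand": 20, "spin": -0.15}
    - {"dp": [0, 0, 0], "hand": 20, "spin": -0.19}
    - {"dp": [0, 0, 0], "hand": 20, "spin": -0.23}
    - {"dp": [0, 0, 0], "hand": 20, "spin": -0.27}
    - {"dp": [0, 0, 0], "hand": 20, "spin": -0.31}
    - {"dp": [0, 0, 0], "hand": 20, "spin": -0.35}
    - {"dp": [0, 0, 0], "hand": 20, "spin": -0.39}
    - {"dp": [0, 0, 0], "hand": 20, "spin": -0.43}
    - {"dp": [0, 0, 0], "hand": 20, "spin": -0.47}
    - {"dp": [0, 0, 0], "hand": 20, "spin": -0.5}
    - {"dp": [0, 0, 0], "hand": 20, "spin": -0.5}

```text
time: 6.3
ee_pos: [0.492, 0.3174, 0.2231]
eef_rot: [0.71, 0.704, 0.0, 0.0]
ft_force: [2.2, 2.3, -1.5]
width: 0.0326
grip_force: 50.0
```

```bash
python3 g.py; cat >> h.py <<'E'
def wheel(hub=(.491,.317)):
    t=camera("top"); rt=red(t); ys,xs=np.nonzero(rt); W=np.array([onz("top",(x,y),.215)[:2] for x,y in zip(xs,ys)])-[hub[0],hub[1]]
    r=np.hypot(*W.T); k=(r>.025)&(r<.055); th=np.arctan2(W[k,1],W[k,0]); a=np.degrees(np.angle(np.exp(4j*th).mean()))/4
    print("npx",k.sum(),"q candidates",[round(np.radians((89-a)%90+90*i),2) for i in range(4)])
E
python3 -c "
from h import *; wheel()
import bench; print(bench.read_state()['torque'])"
```

```text
t 6.3 q [-0.9   0.24  0.29  1.59 -0.07  1.32 -0.6 ] p [0.492  0.3174 0.2231] yaw 89.47 tilt [ 0.001  0.    -1.   ] F [ 2.2  2.3 -1.5] w 32.6 g 49.998387694358826
npx 50 q candidates [np.float64(1.24), np.float64(2.82), np.float64(4.39), np.float64(5.96)]
[ 0.3950812  -0.73503591  0.07823422]
```

>>> carry_out:
  deltas:
    - {"dp": [0, 0, 0], "hand": 20, "spin": -0.04}
    - {"dp": [0, 0, 0], "hand": 20, "spin": -0.08}
    - {"dp": [0, 0, 0], "hand": 20, "spin": -0.12}
    - {"dp": [0, 0, 0], "hand": 20, "spin": -0.16}
    - {"dp": [0, 0, 0], "hand": 20, "spin": -0.2}
    - {"dp": [0, 0, 0], "hand": 20, "spin": -0.24}
    - {"dp": [0, 0, 0], "hand": 20, "spin": -0.28}
    - {"dp": [0, 0, 0], "hand": 20, "spin": -0.32}
    - {"dp": [0, 0, 0], "hand": 20, "spin": -0.36}
    - {"dp": [0, 0, 0], "hand": 20, "spin": -0.4}
    - {"dp": [0, 0, 0], "hand": 20, "spin": -0.4}

```text
time: 7.45
ee_pos: [0.4923, 0.3178, 0.2231]
eef_rot: [0.161, 0.987, 0.001, 0.001]
ft_force: [5.0, 3.3, -2.8]
width: 0.0324
grip_force: 50.0
```

```bash
python3 g.py; 
python3 -c "
from h import *; wheel()
import bench; print(bench.read_state()['torque'])"
```

```text
t 7.45 q [-0.78  0.24  0.15  1.58 -0.04  1.32  0.63] p [0.4923 0.3178 0.2231] yaw 161.47 tilt [ 0.002  0.001 -1.   ] F [ 5.   3.3 -2.8] w 32.4 g 49.99761879444122
npx 28 q candidates [np.float64(1.57), np.float64(3.14), np.float64(4.71), np.float64(6.28)]
[ 0.78812829 -1.13309053  0.09383125]
```

>>> carry_out:
  deltas:
    - {"dp": [0, 0, 0], "hand": 20, "spin": -0.04}
    - {"dp": [0, 0, 0], "hand": 20, "spin": -0.08}
    - {"dp": [0, 0, 0], "hand": 20, "spin": -0.12}
    - {"dp": [0, 0, 0], "hand": 20, "spin": -0.16}
    - {"dp": [0, 0, 0], "hand": 20, "spin": -0.2}
    - {"dp": [0, 0, 0], "hand": 20, "spin": -0.24}
    - {"dp": [0, 0, 0], "hand": 20, "spin": -0.28}
    - {"dp": [0, 0, 0], "hand": 20, "spin": -0.32}
    - {"dp": [0, 0, 0], "hand": 20, "spin": -0.36}
    - {"dp": [0, 0, 0], "hand": 20, "spin": -0.4}
    - {"dp": [0, 0, 0], "hand": 20, "spin": -0.44}
    - {"dp": [0, 0, 0], "hand": 20, "spin": -0.44}

```text
time: 8.7
ee_pos: [0.4919, 0.3178, 0.2231]
eef_rot: [-0.504, 0.864, 0.0, 0.0]
ft_force: [3.4, 3.3, -0.9]
width: 0.0324
grip_force: 50.0
```

>>> carry_out:
  deltas:
    - {"dp": [0, 0, 0], "hand": 60, "spin": 0}
    - {"dp": [0, 0, 0], "hand": 60, "spin": 0}
    - {"dp": [0, 0, 0], "hand": 60, "spin": 0}
    - {"dp": [0, 0, 0], "hand": 60, "spin": 0}
    - {"dp": [0, 0, 0], "hand": 60, "spin": 0}
    - {"dp": [0, 0, -0.2], "hand": 87, "spin": 0}
    - {"dp": [0, 0, -0.4], "hand": 87, "spin": 0}

```text
time: 9.4
ee_pos: [0.4908, 0.3168, 0.3232]
eef_rot: [-0.504, 0.864, -0.0, -0.002]
ft_force: [1.2, 0.5, 0.5]
width: 0.0688
grip_force: 0.0
```

```bash
python3 g.py .43 -.0 .30 96; python3 -c "
from h import *; wheel()"
```

```text
t 9.4 q [-0.66  0.21  0.01  1.4  -0.    1.53  1.98] p [0.4908 0.3168 0.3232] yaw -119.44 tilt [-0.003 -0.002 -1.   ] F [1.2 0.5 0.5] w 68.8 g 0.0
dp [1.2229, -0.4113, 0.096] spin -0.1969 or +-1 rows>= 7 cur yaw -119.44
npx 125 q candidates [np.float64(0.43), np.float64(2.0), np.float64(3.57), np.float64(5.14)]
```

>>> carry_out:
  deltas:
    - {"dp": [0.1, -0.03, 0], "hand": 60, "spin": 0.04}
    - {"dp": [0.2, -0.07, 0], "hand": 60, "spin": 0.08}
    - {"dp": [0.3, -0.1, 0], "hand": 60, "spin": 0.12}
    - {"dp": [0.4, -0.13, 0], "hand": 60, "spin": 0.16}
    - {"dp": [0.5, -0.16, 0], "hand": 60, "spin": 0.21}
    - {"dp": [0.6, -0.2, 0], "hand": 60, "spin": 0.25}
    - {"dp": [0.7, -0.23, 0], "hand": 60, "spin": 0.3}
    - {"dp": [0.8, -0.27, 0], "hand": 60, "spin": 0.34}
    - {"dp": [0.9, -0.3, 0], "hand": 60, "spin": 0.38}
    - {"dp": [1, -0.34, 0.1], "hand": 60, "spin": 0.42}
    - {"dp": [1, -0.34, 0.1], "hand": 60, "spin": 0.47}
    - {"dp": [1, -0.34, 0.1], "hand": 60, "spin": 0.51}
    - {"dp": [1, -0.34, 0.1], "hand": 60, "spin": 0.56}
    - {"dp": [1, -0.34, 0.1], "hand": 60, "spin": 0.6}
    - {"dp": [1, -0.34, 0.1], "hand": 60, "spin": 0.64}
    - {"dp": [1, -0.34, 0.1], "hand": 60, "spin": 0.68}
    - {"dp": [1, -0.34, 0.1], "hand": 60, "spin": 0.73}
    - {"dp": [1, -0.34, 0.1], "hand": 60, "spin": 0.77}
    - {"dp": [1, -0.34, 0.1], "hand": 60, "spin": 0.8}

```text
time: 11.35
ee_pos: [0.4428, 0.0579, 0.2981]
eef_rot: [0.667, 0.745, 0.0, -0.0]
ft_force: [0.1, 0.1, 0.1]
width: 0.06
grip_force: 0.0
```

```bash
python3 g.py .43 -.262 .12 96; python3 -c "
from h import *; wheel()
t=camera('top')
for a,c,w in boards(t): 
  e=np.array(cv2.minAreaRect(w.astype(np.float32)*1000)[1]).round(0); print(a,w.round(4).tolist(),w.mean(0).round(4),e)
cv2.imwrite('pics/t2.png',cv2.resize(t[130:280,60:420,::-1],(800,333)))"
```

```text
t 11.35 q [-0.4  -0.11  0.15  1.79  0.02  1.46 -0.14] p [0.4428 0.0579 0.2981] yaw 96.26 tilt [ 0.  0. -1.] F [0.1 0.1 0.1] w 60.0 g 0.0
dp [-1.2665, -0.1905, 0.7121] spin 0.0015 or +-1 rows>= 7 cur yaw 96.26
npx 134 q candidates [np.float64(0.43), np.float64(2.0), np.float64(3.57), np.float64(5.14)]
741 [[0.6126, -0.1084], [0.6608, -0.1128], [0.6418, -0.3117], [0.5937, -0.3065]] [ 0.6272 -0.2099] [200.  48.]
1422 [[0.6387, 0.1499], [0.6385, 0.0787], [0.3388, 0.075], [0.3391, 0.1445]] [0.4888 0.112 ] [301.  71.]
775 [[0.5495, -0.08], [0.5489, -0.2765], [0.5035, -0.2757], [0.5041, -0.08]] [ 0.5265 -0.178 ] [196.  45.]
323 [[0.4472, -0.1499], [0.4563, -0.2778], [0.4109, -0.2804], [0.4019, -0.1529]] [ 0.4291 -0.2153] [ 46. 128.]
```

View pics/t2.png

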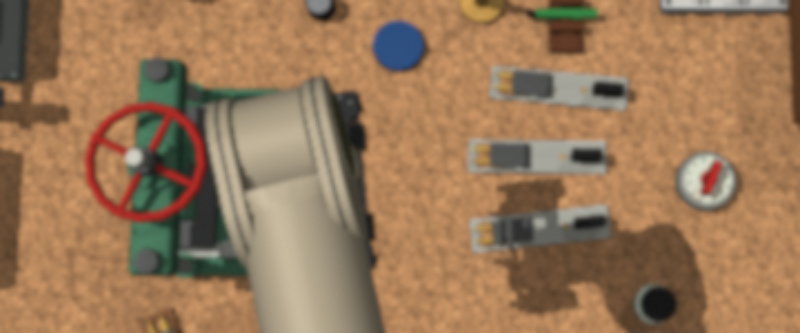

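Boards unchanged and the wheel is open. I take the near board first.

>>> carry_out:
  deltas:
    - {"dp": [-0.2, -0.03, 0.1], "hand": 60, "spin": 0}
    - {"dp": [-0.4, -0.06, 0.2], "hand": 60, "spin": 0}
    - {"dp": [-0.58, -0.09, 0.3], "hand": 60, "spin": 0}
    - {"dp": [-0.76, -0.115, 0.4], "hand": 60, "spin": 0}
    - {"dp": [-0.94, -0.14, 0.5], "hand": 60, "spin": 0}
    - {"dp": [-1, -0.15, 0.6], "hand": 60, "spin": 0}
    - {"dp": [-1, -0.15, 0.6], "hand": 60, "spin": 0}

```text
time: 12.15
ee_pos: [0.4311, -0.1984, 0.1445]
eef_rot: [0.666, 0.746, -0.002, -0.002]
ft_force: [1.3, -0.2, -0.1]
width: 0.0598
grip_force: 0.0
```

```bash
python3 g.py .4303 -.262 .013 96
```

```text
t 12.15 q [-0.14  0.06  0.49  1.97 -0.03  1.13  0.48] p [ 0.4311 -0.1984  0.1445] yaw 96.42 tilt [-0.006 -0.001 -1.   ] F [ 1.3 -0.2 -0.1] w 59.8 g 0.0
dp [-0.2525, -0.0284, 0.526] spin 0.0023 or +-1 rows>= 3 cur yaw 96.42
```

>>> carry_out:
  deltas:
    - {"dp": [-0.15, -0.02, 0.1], "hand": 60, "spin": 0}
    - {"dp": [-0.25, -0.028, 0.25], "hand": 60, "spin": 0}
    - {"dp": [-0.25, -0.028, 0.4], "hand": 60, "spin": 0}
    - {"dp": [-0.25, -0.028, 0.5], "hand": 60, "spin": 0}
    - {"dp": [-0.25, -0.028, 0.526], "hand": 60, "spin": 0}
    - {"dp": [-0.25, -0.028, 0.526], "hand": 60, "spin": 0}
    - {"dp": [-0.25, -0.028, 0.526], "hand": 60, "spin": 0}

```text
time: 12.85
ee_pos: [0.4357, -0.2576, 0.018]
eef_rot: [0.665, 0.747, 0.001, 0.001]
ft_force: [0.5, 0.3, 0.1]
width: 0.0604
grip_force: 0.0
```

```bash
python3 g.py .4303 -.262 .013 96
```

```text
t 12.85 q [-0.01  0.32  0.52  2.   -0.21  0.86  0.74] p [ 0.4357 -0.2576  0.018 ] yaw 96.68 tilt [ 0.002 -0.    -1.   ] F [0.5 0.3 0.1] w 60.4 g 0.0
dp [-0.0148, -0.0236, 0.0198] spin 0.0038 or +-1 rows>= 1 cur yaw 96.68
```

>>> carry_out:
  deltas:
    - {"dp": [-0.015, -0.023, 0.02], "hand": 60, "spin": 0.004}
    - {"dp": [-0.015, -0.023, 0.02], "hand": 60, "spin": 0.004}
    - {"dp": [-0.015, -0.023, 0.02], "hand": 10, "spin": 0.004}
    - {"dp": [-0.015, -0.023, 0.02], "hand": 10, "spin": 0.004}
    - {"dp": [-0.015, -0.023, 0.02], "hand": 10, "spin": 0.004}
    - {"dp": [-0.015, -0.023, 0.02], "hand": 10, "spin": 0.004}
    - {"dp": [-0.015, -0.023, 0.02], "hand": 10, "spin": 0.004}
    - {"dp": [-0.015, -0.023, 0.02], "hand": 10, "spin": 0.004}
    - {"dp": [-0.015, -0.023, 0.02], "hand": 10, "spin": 0.004}
    - {"dp": [-0.015, -0.023, 0.02], "hand": 10, "spin": 0.004}
  force: 50

```text
time: 13.85
ee_pos: [0.4295, -0.2619, 0.0115]
eef_rot: [0.67, 0.742, 0.0, 0.0]
ft_force: [0.6, 0.4, -0.3]
width: 0.0158
grip_force: 50.0
```

```bash
cat >> g.py <<'E'
O=np.array([.4910,.3165]); YAW=89.0
def press(x,y):
    c,s_=np.cos(np.radians(YAW)),np.sin(np.radians(YAW)); return O+[c*x-s_*y, s_*x+c*y]
E
python3 g.py; python3 -c "
from g import *
for y in(.064,0,-.064): print([press(x,y).round(4).tolist() for x in(-.34,-.31,-.132)])"
```

```text
t 13.85 q [ 0.    0.33  0.52  2.01 -0.21  0.85  0.74] p [ 0.4295 -0.2619  0.0115] yaw 95.88 tilt [ 0.  0. -1.] F [ 0.6  0.4 -0.3] w 15.8 g 49.986747270449996
[[0.4211, -0.0223], [0.4216, 0.0077], [0.4247, 0.1856]]
[[0.4851, -0.0234], [0.4856, 0.0065], [0.4887, 0.1845]]
[[0.5491, -0.0246], [0.5496, 0.0054], [0.5527, 0.1834]]
```

```bash
python3 g.py .4216 .0077 .0615 89
```

```text
t 13.85 q [ 0.    0.33  0.52  2.01 -0.21  0.85  0.74] p [ 0.4295 -0.2619  0.0115] yaw 95.88 tilt [ 0.  0. -1.] F [ 0.6  0.4 -0.3] w 15.8 g 49.986747270449996
dp [1.076, 0.0794, -0.1999] spin 0.0382 or +-1 rows>= 6 cur yaw 95.88
```

>>> carry_out:
  deltas:
    - {"dp": [0, 0, -0.08], "hand": 10, "spin": 0}
    - {"dp": [0, 0, -0.16], "hand": 10, "spin": 0}
    - {"dp": [0.06, 0.005, -0.2], "hand": 10, "spin": 0.01}
    - {"dp": [0.16, 0.01, -0.2], "hand": 10, "spin": 0.02}
    - {"dp": [0.28, 0.02, -0.2], "hand": 10, "spin": 0.038}
    - {"dp": [0.4, 0.03, -0.2], "hand": 10, "spin": 0.038}
    - {"dp": [0.54, 0.04, -0.2], "hand": 10, "spin": 0.038}
    - {"dp": [0.68, 0.05, -0.2], "hand": 10, "spin": 0.038}
    - {"dp": [0.8, 0.06, -0.2], "hand": 10, "spin": 0.038}
    - {"dp": [0.92, 0.07, -0.2], "hand": 10, "spin": 0.038}
    - {"dp": [0.98, 0.079, -0.2], "hand": 10, "spin": 0.038}
    - {"dp": [1, 0.079, -0.2], "hand": 10, "spin": 0.038}
    - {"dp": [1, 0.079, -0.2], "hand": 10, "spin": 0.038}
    - {"dp": [1, 0.079, -0.2], "hand": 10, "spin": 0.038}

```text
time: 15.25
ee_pos: [0.4232, -0.0123, 0.0614]
eef_rot: [0.713, 0.701, -0.0, -0.0]
ft_force: [-0.8, -0.8, -2.5]
width: 0.0156
grip_force: 50.0
```

```bash
python3 g.py .4216 .0077 .035 89;  python3 -c "
from h import *
t=camera('top');s=camera('side')
cv2.imwrite('pics/ins1.png',np.hstack([cv2.resize(t[160:270,150:330,::-1],(480,293)),cv2.resize(s[200:365,190:340,::-1],(266,293))]))"
```

```text
t 15.25 q [-0.42  0.05  0.35  2.16 -0.02  0.93 -0.07] p [ 0.4232 -0.0123  0.0614] yaw 88.98 tilt [-0. -0. -1.] F [-0.8 -0.8 -2.5] w 15.6 g 49.98717214912176
dp [0.0799, -0.0076, 0.1056] spin -0.0001 or +-1 rows>= 1 cur yaw 88.98
```

View pics/ins1.png

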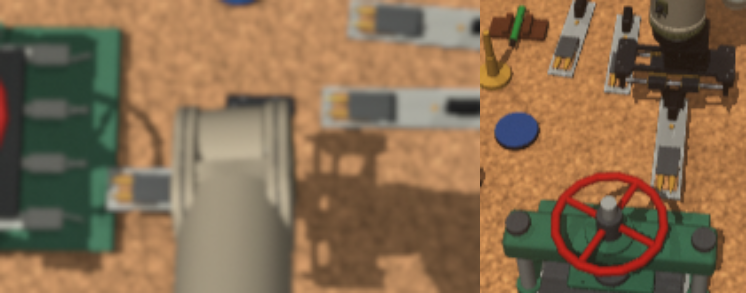

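The board is held level and its nose lines up with the near lane, midway between lips 3 and 4. I go forward over the apron, lower it and slide it in.

>>> carry_out:
  deltas:
    - {"dp": [0.04, -0.004, 0], "hand": 10, "spin": 0}
    - {"dp": [0.08, -0.008, 0.03], "hand": 10, "spin": 0}
    - {"dp": [0.08, -0.008, 0.07], "hand": 10, "spin": 0}
    - {"dp": [0.08, -0.008, 0.1], "hand": 10, "spin": 0}
    - {"dp": [0.08, -0.008, 0.112], "hand": 10, "spin": 0}
    - {"dp": [0.08, -0.008, 0.112], "hand": 10, "spin": 0}

```text
time: 15.95
ee_pos: [0.4212, 0.0084, 0.0328]
eef_rot: [0.713, 0.701, -0.001, -0.0]
ft_force: [0.5, -0.5, -3.0]
width: 0.0158
grip_force: 50.0
```

```bash
python3 g.py .4241 .150 .0330 89
```

```text
t 15.95 q [-0.44  0.1   0.33  2.19 -0.04  0.86 -0.11] p [0.4212 0.0084 0.0328] yaw 89.02 tilt [-0.001 -0.    -1.   ] F [ 0.5 -0.5 -3. ] w 15.8 g 49.987319419160485
dp [0.5666, 0.0018, -0.0009] spin 0.0001 or +-1 rows>= 3 cur yaw 89.02
```

>>> carry_out:
  deltas:
    - {"dp": [0.03, 0, 0], "hand": 10, "spin": 0}
    - {"dp": [0.06, 0, 0], "hand": 10, "spin": 0}
    - {"dp": [0.09, 0, 0], "hand": 10, "spin": 0}
    - {"dp": [0.12, 0, 0], "hand": 10, "spin": 0}
    - {"dp": [0.15, 0, 0], "hand": 10, "spin": 0}
    - {"dp": [0.18, 0, 0], "hand": 10, "spin": 0}
    - {"dp": [0.21, 0, 0], "hand": 10, "spin": 0}
    - {"dp": [0.24, 0, 0], "hand": 10, "spin": 0}
    - {"dp": [0.27, 0, 0], "hand": 10, "spin": 0}
    - {"dp": [0.3, 0, 0], "hand": 10, "spin": 0}
    - {"dp": [0.3, 0, 0], "hand": 10, "spin": 0}

```text
time: 17.05
ee_pos: [0.423, 0.0849, 0.0335]
eef_rot: [0.713, 0.702, 0.0, -0.0]
ft_force: [-0.5, -0.4, -2.7]
width: 0.016
grip_force: 50.0
```

```bash
python3 g.py .4241 .150 .0330 89
```

```text
t 17.05 q [-0.55  0.12  0.26  2.16 -0.04  0.86 -0.28] p [0.423  0.0849 0.0335] yaw 89.12 tilt [ 0.  0. -1.] F [-0.5 -0.4 -2.7] w 16.0 g 49.987510526552796
dp [0.2604, 0.0005, 0.0023] spin 0.0007 or +-1 rows>= 2 cur yaw 89.12
```

>>> carry_out:
  deltas:
    - {"dp": [0.03, 0, 0], "hand": 10, "spin": 0}
    - {"dp": [0.06, 0, 0], "hand": 10, "spin": 0}
    - {"dp": [0.09, 0, 0], "hand": 10, "spin": 0}
    - {"dp": [0.12, 0, 0], "hand": 10, "spin": 0}
    - {"dp": [0.15, 0, 0], "hand": 10, "spin": 0}
    - {"dp": [0.18, 0, 0], "hand": 10, "spin": 0}
    - {"dp": [0.21, 0, 0], "hand": 10, "spin": 0}
    - {"dp": [0.24, 0, 0], "hand": 10, "spin": 0}
    - {"dp": [0.27, 0, 0], "hand": 10, "spin": 0}
    - {"dp": [0.3, 0, 0], "hand": 10, "spin": 0}
    - {"dp": [0.33, 0, 0], "hand": 10, "spin": 0}
    - {"dp": [0.35, 0, 0], "hand": 10, "spin": 0}
    - {"dp": [0.35, 0, 0], "hand": 10, "spin": 0}

```text
time: 18.35
ee_pos: [0.4244, 0.172, 0.0335]
eef_rot: [0.713, 0.702, 0.0, -0.0]
ft_force: [0.3, 0.0, -3.5]
width: 0.0153
grip_force: 50.0
```

```bash
python3 g.py .4247 .1856 .0325 89
```

```text
t 18.35 q [-0.66  0.18  0.19  2.1  -0.04  0.87 -0.46] p [0.4244 0.172  0.0335] yaw 89.1 tilt [ 0.  0. -1.] F [ 0.3  0.  -3.5] w 15.3 g 49.98745718970895
dp [0.0543, 0.0005, 0.0041] spin 0.0006 or +-1 rows>= 1 cur yaw 89.1
```

>>> carry_out:
  deltas:
    - {"dp": [0.01, 0, 0.003], "hand": 10, "spin": 0}
    - {"dp": [0.02, 0, 0.003], "hand": 10, "spin": 0}
    - {"dp": [0.03, 0, 0.003], "hand": 10, "spin": 0}
    - {"dp": [0.04, 0, 0.003], "hand": 10, "spin": 0}
    - {"dp": [0.045, 0, 0.003], "hand": 10, "spin": 0}
    - {"dp": [0.05, 0, 0.003], "hand": 10, "spin": 0}
    - {"dp": [0.05, 0, 0.003], "hand": 10, "spin": 0}

```text
time: 19.05
ee_pos: [0.4246, 0.1839, 0.0328]
eef_rot: [0.713, 0.701, 0.0, -0.0]
ft_force: [-0.2, -0.5, -3.4]
width: 0.0155
grip_force: 50.0
```

>>> carry_out:
  deltas:
    - {"dp": [0.005, 0, 0], "hand": 10, "spin": 0}
    - {"dp": [0.01, 0, 0], "hand": 10, "spin": 0}
    - {"dp": [0.015, 0, 0], "hand": 10, "spin": 0}
    - {"dp": [0.015, 0, 0], "hand": 10, "spin": 0}

```text
time: 19.45
ee_pos: [0.4247, 0.1864, 0.0326]
eef_rot: [0.713, 0.701, -0.001, 0.0]
ft_force: [0.0, -5.6, -0.7]
width: 0.0158
grip_force: 50.0
```

>>> carry_out:
  deltas:
    - {"dp": [0.006, 0, 0], "hand": 10, "spin": 0}
    - {"dp": [0.012, 0, 0], "hand": 10, "spin": 0}
    - {"dp": [0.012, 0, 0], "hand": 10, "spin": 0}

```text
time: 19.75
ee_pos: [0.4246, 0.1864, 0.0322]
eef_rot: [0.714, 0.7, -0.002, 0.001]
ft_force: [0.4, -16.9, 1.4]
width: 0.0154
grip_force: 50.0
```

>>> carry_out:
  deltas:
    - {"dp": [0, 0, 0], "hand": 40, "spin": 0}
    - {"dp": [0, 0, 0], "hand": 40, "spin": 0}
    - {"dp": [0, 0, 0], "hand": 40, "spin": 0}
    - {"dp": [0, 0, 0], "hand": 40, "spin": 0}
    - {"dp": [-0.02, 0, -0.1], "hand": 40, "spin": 0}
    - {"dp": [-0.05, 0, -0.3], "hand": 40, "spin": 0}
    - {"dp": [-0.2, 0, -0.3], "hand": 50, "spin": 0}
    - {"dp": [-0.35, 0, -0.35], "hand": 60, "spin": 0}
    - {"dp": [-0.5, 0, -0.4], "hand": 60, "spin": 0}
    - {"dp": [-0.65, 0, -0.4], "hand": 60, "spin": 0}
    - {"dp": [-0.8, 0, -0.4], "hand": 60, "spin": 0}
    - {"dp": [-0.95, 0, -0.4], "hand": 60, "spin": 0}
    - {"dp": [-1, 0, -0.4], "hand": 60, "spin": 0}

```text
time: 21.05
ee_pos: [0.4203, -0.0627, 0.1331]
eef_rot: [0.714, 0.7, 0.0, 0.0]
ft_force: [-0.0, 0.7, -0.1]
width: 0.0598
grip_force: 0.0
```

```bash
python3 g.py .524 -.259 .15 90; python3 -c "
from h import *
t=camera('top')
for a,c,w in boards(t): print(a,w.round(4).tolist(),w.mean(0).round(4))
cv2.imwrite('pics/i2.png',cv2.resize(t[140:280,90:370,::-1],(800,400)))"
```

```text
t 21.05 q [-0.42 -0.06  0.45  2.09  0.03  1.1  -0.  ] p [ 0.4203 -0.0627  0.1331] yaw 88.83 tilt [ 0.001  0.    -1.   ] F [-0.   0.7 -0.1] w 59.8 g 0.0
dp [-0.7765, 0.4307, -0.0672] spin -0.0065 or +-1 rows>= 4 cur yaw 88.83
742 [[0.6126, -0.1084], [0.6608, -0.1128], [0.6418, -0.312], [0.5937, -0.3068]] [ 0.6272 -0.21  ]
3441 [[0.5499, 0.039], [0.5489, -0.2765], [0.3376, -0.273], [0.3387, 0.0371]] [ 0.4438 -0.1183]
```

View pics/i2.png

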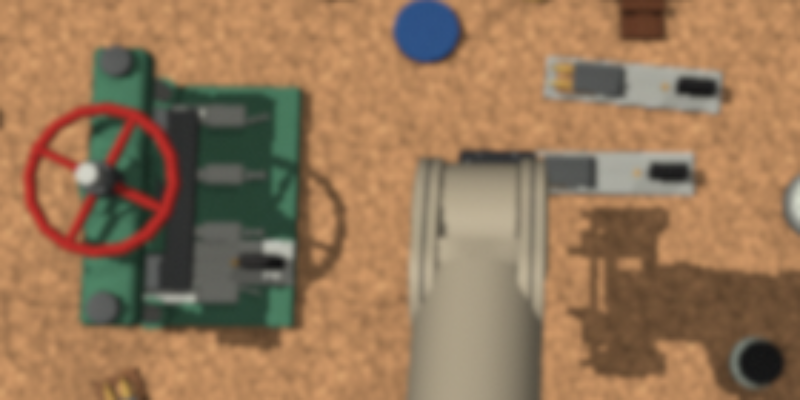

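Board C is home in lane 1, with its tail level with the bed's front edge at (292,262). The other two boards have not moved. Next is the middle board.

>>> carry_out:
  deltas:
    - {"dp": [-0.15, 0.08, 0], "hand": 60, "spin": 0}
    - {"dp": [-0.32, 0.17, 0], "hand": 60, "spin": 0}
    - {"dp": [-0.48, 0.26, 0], "hand": 60, "spin": 0}
    - {"dp": [-0.64, 0.35, 0], "hand": 60, "spin": -0.005}
    - {"dp": [-0.777, 0.431, 0], "hand": 60, "spin": -0.006}
    - {"dp": [-0.777, 0.431, 0.1], "hand": 60, "spin": -0.006}
    - {"dp": [-0.777, 0.431, 0.25], "hand": 60, "spin": -0.006}
    - {"dp": [-0.777, 0.431, 0.32], "hand": 60, "spin": -0.006}
    - {"dp": [-0.777, 0.431, 0.32], "hand": 60, "spin": -0.006}
    - {"dp": [-0.777, 0.431, 0.32], "hand": 60, "spin": -0.006}

```text
time: 22.1
ee_pos: [0.5256, -0.2549, 0.0532]
eef_rot: [0.706, 0.708, 0.0, -0.0]
ft_force: [-0.5, -0.0, 0.6]
width: 0.0599
grip_force: 0.0
```

```bash
python3 g.py .524 -.260 .0115 90; python3 -c "
from h import *
t=camera('top')
for a,c,w in boards(t): print(a,w.round(4).tolist(),w.mean(0).round(4))"
```

```text
t 22.1 q [-0.1   0.44  0.59  1.78 -0.29  1.    0.6 ] p [ 0.5256 -0.2549  0.0532] yaw 90.16 tilt [ 0.  0. -1.] F [-0.5 -0.   0.6] w 59.9 g 0.0
dp [-0.0204, -0.0065, 0.1669] spin 0.0009 or +-1 rows>= 1 cur yaw 90.16
5068 [[0.341, -0.0477], [0.7216, -0.1076], [0.6824, -0.3444], [0.3039, -0.2774]] [ 0.5122 -0.1943]
```

>>> carry_out:
  deltas:
    - {"dp": [-0.02, -0.006, 0.1], "hand": 60, "spin": 0}
    - {"dp": [-0.02, -0.006, 0.167], "hand": 60, "spin": 0}
    - {"dp": [-0.02, -0.006, 0.167], "hand": 60, "spin": 0}
    - {"dp": [-0.02, -0.006, 0.167], "hand": 10, "spin": 0}
    - {"dp": [-0.02, -0.006, 0.167], "hand": 10, "spin": 0}
    - {"dp": [-0.02, -0.006, 0.167], "hand": 10, "spin": 0}
    - {"dp": [-0.02, -0.006, 0.167], "hand": 10, "spin": 0}
    - {"dp": [-0.02, -0.006, 0.167], "hand": 10, "spin": 0}
    - {"dp": [-0.02, -0.006, 0.167], "hand": 10, "spin": 0}
    - {"dp": [-0.02, -0.006, 0.167], "hand": 10, "spin": 0}
    - {"dp": [-0.02, -0.006, 0.167], "hand": 10, "spin": 0}

```text
time: 23.25
ee_pos: [0.5237, -0.2605, 0.0111]
eef_rot: [0.706, 0.708, 0.0, 0.0]
ft_force: [-0.2, -0.6, 1.3]
width: 0.0158
grip_force: 49.8
```

```bash
python3 g.py .4856 .0065 .0635 89.1
```

```text
t 23.25 q [-0.07  0.51  0.56  1.8  -0.33  0.93  0.64] p [ 0.5237 -0.2605  0.0111] yaw 90.13 tilt [ 0.  0. -1.] F [-0.2 -0.6  1.3] w 15.8 g 49.798323567956686
dp [1.0684, -0.1499, -0.2095] spin 0.0057 or +-1 rows>= 6 cur yaw 90.13
```

>>> carry_out:
  deltas:
    - {"dp": [0, 0, -0.08], "hand": 10, "spin": 0}
    - {"dp": [0, 0, -0.16], "hand": 10, "spin": 0}
    - {"dp": [0.06, -0.01, -0.21], "hand": 10, "spin": 0.003}
    - {"dp": [0.16, -0.03, -0.21], "hand": 10, "spin": 0.006}
    - {"dp": [0.28, -0.06, -0.21], "hand": 10, "spin": 0.006}
    - {"dp": [0.4, -0.09, -0.21], "hand": 10, "spin": 0.006}
    - {"dp": [0.54, -0.12, -0.21], "hand": 10, "spin": 0.006}
    - {"dp": [0.68, -0.15, -0.21], "hand": 10, "spin": 0.006}
    - {"dp": [0.8, -0.15, -0.21], "hand": 10, "spin": 0.006}
    - {"dp": [0.92, -0.15, -0.21], "hand": 10, "spin": 0.006}
    - {"dp": [0.98, -0.15, -0.21], "hand": 10, "spin": 0.006}
    - {"dp": [1, -0.15, -0.21], "hand": 10, "spin": 0.006}
    - {"dp": [1, -0.15, -0.21], "hand": 10, "spin": 0.006}

```text
time: 24.55
ee_pos: [0.4852, -0.0105, 0.0633]
eef_rot: [0.713, 0.701, -0.0, -0.0]
ft_force: [-1.1, 0.0, -3.9]
width: 0.0153
grip_force: 49.8
```

```bash
python3 g.py .4856 .0065 .0326 89.1
```

```text
t 24.55 q [-0.55  0.2   0.52  2.02 -0.12  0.95  0.02] p [ 0.4852 -0.0105  0.0633] yaw 89.09 tilt [-0.001 -0.    -1.   ] F [-1.1  0.  -3.9] w 15.3 g 49.78369924239814
dp [0.0681, 0.0005, 0.1228] spin -0.0001 or +-1 rows>= 1 cur yaw 89.09
```

>>> carry_out:
  deltas:
    - {"dp": [0.04, 0, 0], "hand": 10, "spin": 0}
    - {"dp": [0.07, 0, 0.03], "hand": 10, "spin": 0}
    - {"dp": [0.07, 0, 0.07], "hand": 10, "spin": 0}
    - {"dp": [0.07, 0, 0.1], "hand": 10, "spin": 0}
    - {"dp": [0.07, 0, 0.12], "hand": 10, "spin": 0}
    - {"dp": [0.07, 0, 0.12], "hand": 10, "spin": 0}
    - {"dp": [0.1, 0, 0.12], "hand": 10, "spin": 0}
    - {"dp": [0.13, 0, 0.12], "hand": 10, "spin": 0}
    - {"dp": [0.16, 0, 0.12], "hand": 10, "spin": 0}
    - {"dp": [0.19, 0, 0.12], "hand": 10, "spin": 0}
    - {"dp": [0.22, 0, 0.12], "hand": 10, "spin": 0}
    - {"dp": [0.25, 0, 0.12], "hand": 10, "spin": 0}
    - {"dp": [0.28, 0, 0.12], "hand": 10, "spin": 0}
    - {"dp": [0.31, 0, 0.12], "hand": 10, "spin": 0}
    - {"dp": [0.34, 0, 0.12], "hand": 10, "spin": 0}
    - {"dp": [0.34, 0, 0.12], "hand": 10, "spin": 0}

```text
time: 26.15
ee_pos: [0.4869, 0.0757, 0.0335]
eef_rot: [0.712, 0.702, 0.0, -0.0]
ft_force: [0.0, -0.3, -3.8]
width: 0.0159
grip_force: 49.8
```

```bash
python3 g.py .4887 .1845 .0326 89.1
```

```text
t 26.15 q [-0.66  0.26  0.46  2.02 -0.15  0.89 -0.14] p [0.4869 0.0757 0.0335] yaw 89.13 tilt [ 0.  0. -1.] F [ 0.  -0.3 -3.8] w 15.9 g 49.783706814050674
dp [0.4351, 0.0004, 0.0038] spin 0.0002 or +-1 rows>= 3 cur yaw 89.13
```

>>> carry_out:
  deltas:
    - {"dp": [0.03, 0, 0], "hand": 10, "spin": 0}
    - {"dp": [0.06, 0, 0], "hand": 10, "spin": 0}
    - {"dp": [0.09, 0, 0], "hand": 10, "spin": 0}
    - {"dp": [0.12, 0, 0], "hand": 10, "spin": 0}
    - {"dp": [0.15, 0, 0], "hand": 10, "spin": 0}
    - {"dp": [0.18, 0, 0], "hand": 10, "spin": 0}
    - {"dp": [0.21, 0, 0], "hand": 10, "spin": 0}
    - {"dp": [0.24, 0, 0], "hand": 10, "spin": 0}
    - {"dp": [0.27, 0, 0], "hand": 10, "spin": 0}
    - {"dp": [0.3, 0, 0], "hand": 10, "spin": 0}
    - {"dp": [0.33, 0, 0], "hand": 10, "spin": 0}
    - {"dp": [0.36, 0, 0.002], "hand": 10, "spin": 0}
    - {"dp": [0.38, 0, 0.003], "hand": 10, "spin": 0}
    - {"dp": [0.4, 0, 0.003], "hand": 10, "spin": 0}
    - {"dp": [0.41, 0, 0.003], "hand": 10, "spin": 0}
    - {"dp": [0.42, 0, 0.003], "hand": 10, "spin": 0}
    - {"dp": [0.427, 0, 0.003], "hand": 10, "spin": 0}
    - {"dp": [0.435, 0, 0.003], "hand": 10, "spin": 0}
    - {"dp": [0.435, 0, 0.003], "hand": 10, "spin": 0}

```text
time: 28.05
ee_pos: [0.4888, 0.1834, 0.0328]
eef_rot: [0.713, 0.701, 0.0, -0.0]
ft_force: [0.2, -0.2, -2.6]
width: 0.0155
grip_force: 49.8
```

>>> carry_out:
  deltas:
    - {"dp": [0.006, 0, 0], "hand": 10, "spin": 0}
    - {"dp": [0.012, 0, 0], "hand": 10, "spin": 0}
    - {"dp": [0.012, 0, 0], "hand": 10, "spin": 0}

```text
time: 28.35
ee_pos: [0.4889, 0.1837, 0.0326]
eef_rot: [0.714, 0.701, -0.001, 0.001]
ft_force: [-1.0, -7.3, -2.2]
width: 0.0155
grip_force: 49.8
```

>>> carry_out:
  deltas:
    - {"dp": [0.006, 0, 0], "hand": 10, "spin": 0}
    - {"dp": [0.012, 0, 0], "hand": 10, "spin": 0}
    - {"dp": [0.012, 0, 0], "hand": 10, "spin": 0}

```text
time: 28.65
ee_pos: [0.4891, 0.1838, 0.0323]
eef_rot: [0.714, 0.7, -0.003, 0.002]
ft_force: [0.6, -17.6, 0.7]
width: 0.0155
grip_force: 49.8
```

>>> carry_out:
  deltas:
    - {"dp": [0, 0, 0], "hand": 40, "spin": 0}
    - {"dp": [0, 0, 0], "hand": 40, "spin": 0}
    - {"dp": [0, 0, 0], "hand": 40, "spin": 0}
    - {"dp": [0, 0, 0], "hand": 40, "spin": 0}
    - {"dp": [-0.02, 0, -0.1], "hand": 40, "spin": 0}
    - {"dp": [-0.05, 0, -0.3], "hand": 40, "spin": 0}
    - {"dp": [-0.2, 0, -0.3], "hand": 50, "spin": 0}
    - {"dp": [-0.35, 0, -0.35], "hand": 60, "spin": 0}
    - {"dp": [-0.5, 0, -0.4], "hand": 60, "spin": 0}
    - {"dp": [-0.65, 0, -0.4], "hand": 60, "spin": 0}
    - {"dp": [-0.8, 0, -0.4], "hand": 60, "spin": 0}
    - {"dp": [-0.8, 0, -0.4], "hand": 60, "spin": 0}

```text
time: 29.85
ee_pos: [0.4854, -0.0158, 0.1333]
eef_rot: [0.715, 0.699, 0.0, 0.001]
ft_force: [0.2, 0.3, -0.7]
width: 0.0599
grip_force: 0.0
```

```bash
python3 g.py .6192 -.2915 .15 84.6; python3 -c "
from h import *
t=camera('top')
for a,c,w in boards(t): print(a,w.round(4).tolist(),w.mean(0).round(4))
cv2.imwrite('pics/i3.png',cv2.resize(t[140:280,90:370,::-1],(800,400)))"
```

```text
t 29.85 q [-0.61  0.09  0.58  1.96 -0.06  1.1  -0.03] p [ 0.4854 -0.0158  0.1333] yaw 88.66 tilt [ 0.001 -0.001 -1.   ] F [ 0.2  0.3 -0.7] w 59.9 g 0.0
dp [-1.0902, 0.5609, -0.0656] spin 0.0225 or +-1 rows>= 6 cur yaw 88.66
4030 [[0.339, 0.1102], [0.6596, 0.1095], [0.6566, -0.04], [0.3359, -0.0353]] [0.4978 0.0361]
742 [[0.6126, -0.1084], [0.6608, -0.1128], [0.6418, -0.3117], [0.5937, -0.3065]] [ 0.6272 -0.2099]
```

View pics/i3.png

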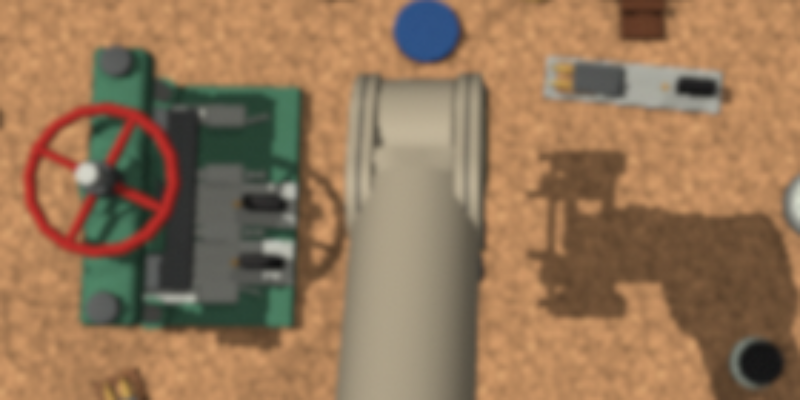

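Boards B and C are home and level. I take the far board.

>>> carry_out:
  deltas:
    - {"dp": [-0.15, 0.08, 0], "hand": 60, "spin": 0}
    - {"dp": [-0.32, 0.17, 0], "hand": 60, "spin": 0.01}
    - {"dp": [-0.48, 0.26, 0], "hand": 60, "spin": 0.02}
    - {"dp": [-0.64, 0.35, 0], "hand": 60, "spin": 0.0225}
    - {"dp": [-0.8, 0.44, 0], "hand": 60, "spin": 0.0225}
    - {"dp": [-0.95, 0.52, 0], "hand": 60, "spin": 0.0225}
    - {"dp": [-1, 0.56, 0.0], "hand": 60, "spin": 0.0225}
    - {"dp": [-1, 0.56, 0], "hand": 60, "spin": 0.0225}
    - {"dp": [-1, 0.56, 0], "hand": 60, "spin": 0.0225}

```text
time: 30.8
ee_pos: [0.6217, -0.2615, 0.1321]
eef_rot: [0.737, 0.676, 0.0, -0.001]
ft_force: [-0.0, 1.2, -0.3]
width: 0.0601
grip_force: 0.0
```

```bash
python3 g.py .6185 -.2916 .0115 84.6
```

```text
t 30.8 q [-0.13  0.57  0.66  1.46 -0.36  1.24  0.49] p [ 0.6217 -0.2615  0.1321] yaw 85.07 tilt [-0.001  0.001 -1.   ] F [-0.   1.2 -0.3] w 60.1 g 0.0
dp [-0.1216, -0.0018, 0.4821] spin 0.0026 or +-1 rows>= 3 cur yaw 85.07
```

>>> carry_out:
  deltas:
    - {"dp": [-0.122, -0.002, 0.1], "hand": 60, "spin": 0.003}
    - {"dp": [-0.122, -0.002, 0.25], "hand": 60, "spin": 0.003}
    - {"dp": [-0.122, -0.002, 0.4], "hand": 60, "spin": 0.003}
    - {"dp": [-0.122, -0.002, 0.482], "hand": 60, "spin": 0.003}
    - {"dp": [-0.122, -0.002, 0.482], "hand": 60, "spin": 0.003}
    - {"dp": [-0.122, -0.002, 0.482], "hand": 10, "spin": 0.003}
    - {"dp": [-0.122, -0.002, 0.482], "hand": 10, "spin": 0.003}
    - {"dp": [-0.122, -0.002, 0.482], "hand": 10, "spin": 0.003}
    - {"dp": [-0.122, -0.002, 0.482], "hand": 10, "spin": 0.003}
    - {"dp": [-0.122, -0.002, 0.482], "hand": 10, "spin": 0.003}
    - {"dp": [-0.122, -0.002, 0.482], "hand": 10, "spin": 0.003}
    - {"dp": [-0.122, -0.002, 0.482], "hand": 10, "spin": 0.003}
    - {"dp": [-0.122, -0.002, 0.482], "hand": 10, "spin": 0.003}

```text
time: 32.1
ee_pos: [0.6184, -0.2935, 0.0124]
eef_rot: [0.741, 0.672, 0.0, 0.0]
ft_force: [-0.6, 0.1, 0.8]
width: 0.0156
grip_force: 50.0
```

```bash
python3 g.py .5496 .0054 .0635 89.1
```

```text
t 32.1 q [-0.04  0.71  0.6   1.52 -0.44  1.05  0.57] p [ 0.6184 -0.2935  0.0124] yaw 84.45 tilt [ 0. -0. -1.] F [-0.6  0.1  0.8] w 15.6 g 49.98238479718566
dp [1.1635, -0.3894, -0.2044] spin -0.0258 or +-1 rows>= 6 cur yaw 84.45
```

>>> carry_out:
  deltas:
    - {"dp": [0, 0, -0.08], "hand": 10, "spin": 0}
    - {"dp": [0, 0, -0.16], "hand": 10, "spin": 0}
    - {"dp": [0.04, -0.05, -0.205], "hand": 10, "spin": -0.006}
    - {"dp": [0.1, -0.13, -0.205], "hand": 10, "spin": -0.012}
    - {"dp": [0.18, -0.22, -0.205], "hand": 10, "spin": -0.018}
    - {"dp": [0.28, -0.3, -0.205], "hand": 10, "spin": -0.026}
    - {"dp": [0.4, -0.36, -0.205], "hand": 10, "spin": -0.026}
    - {"dp": [0.54, -0.389, -0.205], "hand": 10, "spin": -0.026}
    - {"dp": [0.68, -0.389, -0.205], "hand": 10, "spin": -0.026}
    - {"dp": [0.8, -0.389, -0.205], "hand": 10, "spin": -0.026}
    - {"dp": [0.92, -0.389, -0.205], "hand": 10, "spin": -0.026}
    - {"dp": [1, -0.389, -0.205], "hand": 10, "spin": -0.026}
    - {"dp": [1, -0.389, -0.205], "hand": 10, "spin": -0.026}
    - {"dp": [1, -0.389, -0.205], "hand": 10, "spin": -0.026}

```text
time: 33.5
ee_pos: [0.5451, -0.0353, 0.0632]
eef_rot: [0.712, 0.702, -0.0, -0.0]
ft_force: [0.9, 0.1, -3.2]
width: 0.016
grip_force: 50.0
```

```bash
python3 g.py .5496 .0054 .0338 89.1
```

```text
t 33.5 q [-0.54  0.35  0.62  1.87 -0.24  0.99  0.16] p [ 0.5451 -0.0353  0.0632] yaw 89.18 tilt [-0.001 -0.    -1.   ] F [ 0.9  0.1 -3.2] w 16.0 g 49.98108624480665
dp [0.1629, 0.0157, 0.1176] spin 0.0004 or +-1 rows>= 1 cur yaw 89.18
```

>>> carry_out:
  deltas:
    - {"dp": [0.06, 0.008, 0], "hand": 10, "spin": 0}
    - {"dp": [0.12, 0.0155, 0], "hand": 10, "spin": 0}
    - {"dp": [0.16, 0.0155, 0.03], "hand": 10, "spin": 0}
    - {"dp": [0.163, 0.0155, 0.07], "hand": 10, "spin": 0}
    - {"dp": [0.163, 0.0155, 0.1], "hand": 10, "spin": 0}
    - {"dp": [0.163, 0.0155, 0.117], "hand": 10, "spin": 0}
    - {"dp": [0.163, 0.0155, 0.117], "hand": 10, "spin": 0}
    - {"dp": [0.19, 0.0155, 0.117], "hand": 10, "spin": 0}
    - {"dp": [0.22, 0.0155, 0.117], "hand": 10, "spin": 0}
    - {"dp": [0.25, 0.0155, 0.117], "hand": 10, "spin": 0}
    - {"dp": [0.28, 0.0155, 0.117], "hand": 10, "spin": 0}
    - {"dp": [0.31, 0.0155, 0.117], "hand": 10, "spin": 0}
    - {"dp": [0.34, 0.0155, 0.117], "hand": 10, "spin": 0}
    - {"dp": [0.37, 0.0155, 0.117], "hand": 10, "spin": 0}
    - {"dp": [0.4, 0.0155, 0.117], "hand": 10, "spin": 0}
    - {"dp": [0.43, 0.0155, 0.117], "hand": 10, "spin": 0}
    - {"dp": [0.43, 0.0155, 0.117], "hand": 10, "spin": 0}

```text
time: 35.2
ee_pos: [0.551, 0.0737, 0.0342]
eef_rot: [0.712, 0.702, 0.0, -0.0]
ft_force: [-0.1, -0.1, -2.5]
width: 0.0157
grip_force: 50.0
```

```bash
python3 g.py .5527 .1834 .0332 89.1
```

```text
t 35.2 q [-0.68  0.41  0.56  1.87 -0.26  0.94 -0.02] p [0.551  0.0737 0.0342] yaw 89.23 tilt [-0.     0.001 -1.   ] F [-0.1 -0.1 -2.5] w 15.7 g 49.98143395408988
dp [0.4388, 0.0009, 0.0043] spin 0.0007 or +-1 rows>= 3 cur yaw 89.23
```

>>> carry_out:
  deltas:
    - {"dp": [0.03, 0, 0], "hand": 10, "spin": 0}
    - {"dp": [0.06, 0, 0], "hand": 10, "spin": 0}
    - {"dp": [0.09, 0, 0], "hand": 10, "spin": 0}
    - {"dp": [0.12, 0, 0], "hand": 10, "spin": 0}
    - {"dp": [0.15, 0, 0], "hand": 10, "spin": 0}
    - {"dp": [0.18, 0, 0], "hand": 10, "spin": 0}
    - {"dp": [0.21, 0, 0], "hand": 10, "spin": 0}
    - {"dp": [0.24, 0, 0], "hand": 10, "spin": 0}
    - {"dp": [0.27, 0, 0], "hand": 10, "spin": 0}
    - {"dp": [0.3, 0, 0], "hand": 10, "spin": 0}
    - {"dp": [0.33, 0, 0], "hand": 10, "spin": 0}
    - {"dp": [0.36, 0, 0.002], "hand": 10, "spin": 0}
    - {"dp": [0.38, 0, 0.003], "hand": 10, "spin": 0}
    - {"dp": [0.4, 0, 0.003], "hand": 10, "spin": 0}
    - {"dp": [0.41, 0, 0.003], "hand": 10, "spin": 0}
    - {"dp": [0.42, 0, 0.003], "hand": 10, "spin": 0}
    - {"dp": [0.427, 0, 0.003], "hand": 10, "spin": 0}
    - {"dp": [0.427, 0, 0.003], "hand": 10, "spin": 0}

```text
time: 37.0
ee_pos: [0.5527, 0.1791, 0.0336]
eef_rot: [0.712, 0.702, 0.0, -0.0]
ft_force: [-0.1, 0.1, -2.8]
width: 0.0155
grip_force: 50.0
```

>>> carry_out:
  deltas:
    - {"dp": [0.006, 0, 0], "hand": 10, "spin": 0}
    - {"dp": [0.012, 0, 0], "hand": 10, "spin": 0}
    - {"dp": [0.012, 0, 0], "hand": 10, "spin": 0}

```text
time: 37.3
ee_pos: [0.5527, 0.182, 0.0335]
eef_rot: [0.712, 0.702, 0.0, 0.0]
ft_force: [0.9, 0.1, -3.3]
width: 0.0157
grip_force: 50.0
```

>>> carry_out:
  deltas:
    - {"dp": [0.006, 0, 0], "hand": 10, "spin": 0}
    - {"dp": [0.012, 0, 0], "hand": 10, "spin": 0}
    - {"dp": [0.016, 0, 0], "hand": 10, "spin": 0}
    - {"dp": [0.016, 0, 0], "hand": 10, "spin": 0}

```text
time: 37.7
ee_pos: [0.553, 0.1821, 0.0334]
eef_rot: [0.713, 0.701, -0.002, 0.001]
ft_force: [-0.3, -11.0, -0.8]
width: 0.0158
grip_force: 50.0
```

>>> carry_out:
  deltas:
    - {"dp": [0.004, 0, 0], "hand": 10, "spin": 0}
    - {"dp": [0.006, 0, 0], "hand": 10, "spin": 0}
    - {"dp": [0.006, 0, 0], "hand": 10, "spin": 0}

```text
time: 38.0
ee_pos: [0.5531, 0.1821, 0.0333]
eef_rot: [0.714, 0.7, -0.002, 0.002]
ft_force: [-0.8, -15.7, 1.2]
width: 0.0158
grip_force: 50.0
```

>>> carry_out:
  deltas:
    - {"dp": [0, 0, 0], "hand": 40, "spin": 0}
    - {"dp": [0, 0, 0], "hand": 40, "spin": 0}
    - {"dp": [0, 0, 0], "hand": 40, "spin": 0}
    - {"dp": [0, 0, 0], "hand": 40, "spin": 0}
    - {"dp": [-0.02, 0, -0.1], "hand": 40, "spin": 0}
    - {"dp": [-0.05, 0, -0.3], "hand": 40, "spin": 0}
    - {"dp": [-0.2, 0, -0.3], "hand": 50, "spin": 0}
    - {"dp": [-0.35, 0, -0.35], "hand": 60, "spin": 0}
    - {"dp": [-0.5, 0, -0.45], "hand": 60, "spin": -0.04}
    - {"dp": [-0.6, 0, -0.6], "hand": 60, "spin": -0.08}
    - {"dp": [-0.6, 0, -0.8], "hand": 70, "spin": -0.12}
    - {"dp": [-0.6, 0, -1], "hand": 87, "spin": -0.16}
    - {"dp": [-0.6, 0, -1], "hand": 87, "spin": -0.2}
    - {"dp": [-0.6, 0, -1], "hand": 87, "spin": -0.24}
    - {"dp": [-0.6, 0, -1], "hand": 87, "spin": -0.28}
    - {"dp": [-0.6, 0, -1], "hand": 87, "spin": -0.32}
    - {"dp": [-0.6, 0, -1], "hand": 87, "spin": -0.36}
    - {"dp": [-0.6, 0, -1], "hand": 87, "spin": -0.4}
    - {"dp": [-0.6, 0, -1], "hand": 87, "spin": -0.4}

```text
time: 39.9
ee_pos: [0.5505, 0.0376, 0.2837]
eef_rot: [0.163, 0.987, 0.0, 0.0]
ft_force: [0.8, -0.0, 0.6]
width: 0.0873
grip_force: 0.0
```

```bash
python3 g.py .4918 .3175 .335; python3 -c "
from h import *
t=camera('top');wheel()
cv2.imwrite('pics/i4.png',cv2.resize(t[150:260,90:250,::-1],(800,550)))"
```

```text
t 39.9 q [-0.63  0.14  0.53  1.59 -0.07  1.43  1.16] p [0.5505 0.0376 0.2837] yaw 161.26 tilt [ 0.  0. -1.] F [ 0.8 -0.   0.6] w 87.3 g 0.0
dp [0.5819, 0.9848, -0.205]  rows>= 5 cur yaw 161.26
npx 135 q candidates [np.float64(0.43), np.float64(2.0), np.float64(3.57), np.float64(5.14)]
```

View pics/i4.png

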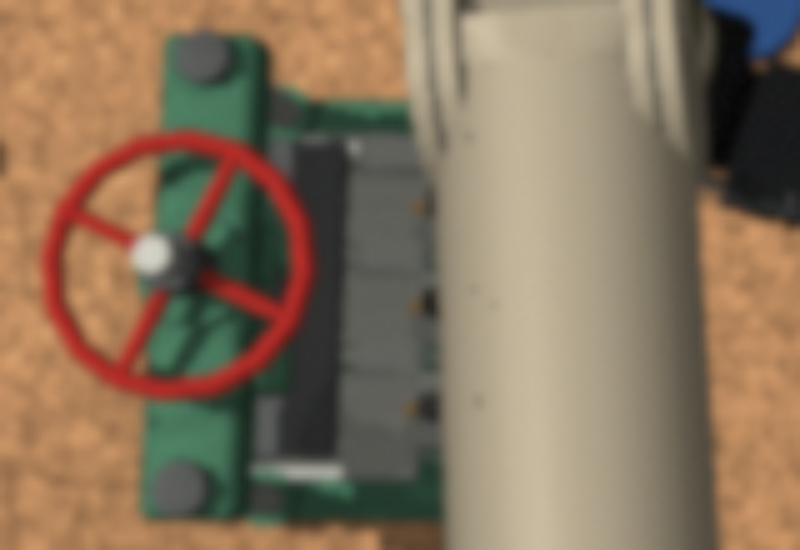

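All three boards are in their lanes. Now back to the hub with the wrist wound the other way.

>>> carry_out:
  deltas:
    - {"dp": [0, 0, -0.2], "hand": 87, "spin": -0.04}
    - {"dp": [0.09, 0.15, -0.205], "hand": 87, "spin": -0.08}
    - {"dp": [0.18, 0.3, -0.205], "hand": 87, "spin": -0.12}
    - {"dp": [0.27, 0.45, -0.205], "hand": 87, "spin": -0.16}
    - {"dp": [0.36, 0.6, -0.205], "hand": 87, "spin": -0.2}
    - {"dp": [0.45, 0.75, -0.205], "hand": 87, "spin": -0.24}
    - {"dp": [0.53, 0.9, -0.205], "hand": 87, "spin": -0.28}
    - {"dp": [0.582, 0.985, -0.205], "hand": 87, "spin": -0.32}
    - {"dp": [0.582, 0.985, -0.205], "hand": 87, "spin": -0.36}
    - {"dp": [0.582, 0.985, -0.205], "hand": 87, "spin": -0.4}
    - {"dp": [0.582, 0.985, -0.205], "hand": 87, "spin": -0.4}
    - {"dp": [0.582, 0.985, -0.205], "hand": 87, "spin": -0.4}

```text
time: 41.2
ee_pos: [0.4925, 0.3174, 0.3348]
eef_rot: [-0.445, 0.896, 0.0, 0.0]
ft_force: [-0.0, -1.1, -0.6]
width: 0.0871
grip_force: 0.0
```

```bash
python3 g.py .4918 .3177 .2230
```

```text
t 41.2 q [-0.85  0.21  0.24  1.39 -0.05  1.55  1.88] p [0.4925 0.3174 0.3348] yaw -127.2 tilt [-0.  0. -1.] F [-0.  -1.1 -0.6] w 87.1 g 0.0
dp [0.0008, 0.0029, 0.4473]  rows>= 3 cur yaw -127.2
```

>>> carry_out:
  deltas:
    - {"dp": [0.001, 0.003, 0.15], "hand": 87, "spin": -0.04}
    - {"dp": [0.001, 0.003, 0.3], "hand": 87, "spin": -0.08}
    - {"dp": [0.001, 0.003, 0.4], "hand": 87, "spin": -0.12}
    - {"dp": [0.001, 0.003, 0.447], "hand": 87, "spin": -0.15}
    - {"dp": [0.001, 0.003, 0.447], "hand": 87, "spin": -0.15}
    - {"dp": [0.001, 0.003, 0.447], "hand": 20, "spin": -0.15}
    - {"dp": [0.001, 0.003, 0.447], "hand": 20, "spin": -0.15}
    - {"dp": [0.001, 0.003, 0.447], "hand": 20, "spin": -0.15}
    - {"dp": [0.001, 0.003, 0.447], "hand": 20, "spin": -0.15}
    - {"dp": [0.001, 0.003, 0.447], "hand": 20, "spin": -0.15}
    - {"dp": [0.001, 0.003, 0.447], "hand": 20, "spin": -0.15}
    - {"dp": [0.001, 0.003, 0.447], "hand": 20, "spin": -0.15}
    - {"dp": [0.001, 0.003, 0.447], "hand": 20, "spin": -0.15}
    - {"dp": [0.001, 0.003, 0.447], "hand": 20, "spin": -0.15}
  force: 60

```text
time: 42.6
ee_pos: [0.4919, 0.3177, 0.2231]
eef_rot: [-0.644, 0.765, -0.0, 0.0]
ft_force: [0.8, 0.2, 0.5]
width: 0.0324
grip_force: 60.0
```

```bash
python3 g.py
```

```text
t 42.6 q [-0.81  0.24  0.19  1.58 -0.05  1.32  2.35] p [0.4919 0.3177 0.2231] yaw -99.88 tilt [ 0.  0. -1.] F [0.8 0.2 0.5] w 32.4 g 59.9999874830246
```

>>> carry_out:
  deltas:
    - {"dp": [0, 0, 0], "hand": 20, "spin": 0.04}
    - {"dp": [0, 0, 0], "hand": 20, "spin": 0.08}
    - {"dp": [0, 0, 0], "hand": 20, "spin": 0.12}
    - {"dp": [0, 0, 0], "hand": 20, "spin": 0.16}
    - {"dp": [0, 0, 0], "hand": 20, "spin": 0.2}
    - {"dp": [0, 0, 0], "hand": 20, "spin": 0.24}
    - {"dp": [0, 0, 0], "hand": 20, "spin": 0.28}
    - {"dp": [0, 0, 0], "hand": 20, "spin": 0.32}
    - {"dp": [0, 0, 0], "hand": 20, "spin": 0.36}
    - {"dp": [0, 0, 0], "hand": 20, "spin": 0.4}
    - {"dp": [0, 0, 0], "hand": 20, "spin": 0.44}
    - {"dp": [0, 0, 0], "hand": 20, "spin": 0.48}
    - {"dp": [0, 0, 0], "hand": 20, "spin": 0.52}
    - {"dp": [0, 0, 0], "hand": 20, "spin": 0.56}
    - {"dp": [0, 0, 0], "hand": 20, "spin": 0.6}
    - {"dp": [0, 0, 0], "hand": 20, "spin": 0.64}
    - {"dp": [0, 0, 0], "hand": 20, "spin": 0.68}
    - {"dp": [0, 0, 0], "hand": 20, "spin": 0.72}
    - {"dp": [0, 0, 0], "hand": 20, "spin": 0.75}
    - {"dp": [0, 0, 0], "hand": 20, "spin": 0.75}

```text
time: 44.6
ee_pos: [0.4919, 0.318, 0.2231]
eef_rot: [0.461, 0.887, 0.0, 0.0]
ft_force: [1.2, 0.8, -1.2]
width: 0.0323
grip_force: 60.0
```

>>> carry_out:
  deltas:
    - {"dp": [0, 0, 0], "hand": 20, "spin": 0.04}
    - {"dp": [0, 0, 0], "hand": 20, "spin": 0.08}
    - {"dp": [0, 0, 0], "hand": 20, "spin": 0.12}
    - {"dp": [0, 0, 0], "hand": 20, "spin": 0.16}
    - {"dp": [0, 0, 0], "hand": 20, "spin": 0.2}
    - {"dp": [0, 0, 0], "hand": 20, "spin": 0.24}
    - {"dp": [0, 0, 0], "hand": 20, "spin": 0.28}
    - {"dp": [0, 0, 0], "hand": 20, "spin": 0.32}
    - {"dp": [0, 0, 0], "hand": 20, "spin": 0.36}
    - {"dp": [0, 0, 0], "hand": 20, "spin": 0.4}
    - {"dp": [0, 0, 0], "hand": 20, "spin": 0.4}

```text
time: 45.7
ee_pos: [0.492, 0.318, 0.2231]
eef_rot: [0.894, 0.447, 0.0, 0.0]
ft_force: [4.6, 1.5, -1.6]
width: 0.0324
grip_force: 60.0
```

```bash
python3 g.py;python3 -c "
from h import *; wheel()"
```

```text
t 45.7 q [-1.16  0.27  0.62  1.6  -0.16  1.32 -1.16] p [0.492  0.318  0.2231] yaw 53.16 tilt [ 0.001  0.    -1.   ] F [ 4.6  1.5 -1.6] w 32.4 g 60.0006240606308
npx 56 q candidates [np.float64(0.9), np.float64(2.47), np.float64(4.04), np.float64(5.61)]
```

>>> carry_out:
  deltas:
    - {"dp": [0, 0, 0], "hand": 20, "spin": 0.03}
    - {"dp": [0, 0, 0], "hand": 20, "spin": 0.06}
    - {"dp": [0, 0, 0], "hand": 20, "spin": 0.09}
    - {"dp": [0, 0, 0], "hand": 20, "spin": 0.12}
    - {"dp": [0, 0, 0], "hand": 20, "spin": 0.15}
    - {"dp": [0, 0, 0], "hand": 20, "spin": 0.18}
    - {"dp": [0, 0, 0], "hand": 20, "spin": 0.21}
    - {"dp": [0, 0, 0], "hand": 20, "spin": 0.24}
    - {"dp": [0, 0, 0], "hand": 20, "spin": 0.27}
    - {"dp": [0, 0, 0], "hand": 20, "spin": 0.29}
    - {"dp": [0, 0, 0], "hand": 20, "spin": 0.29}

```text
time: 46.85
ee_pos: [0.4921, 0.3178, 0.2231]
eef_rot: [1.0, 0.01, 0.0, -0.0]
ft_force: [4.4, 1.6, -2.1]
width: 0.0322
grip_force: 60.0
```

>>> carry_out:
  deltas:
    - {"dp": [0, 0, 0], "hand": 60, "spin": 0}
    - {"dp": [0, 0, 0], "hand": 60, "spin": 0}
    - {"dp": [0, 0, 0], "hand": 60, "spin": 0}
    - {"dp": [0, 0, 0], "hand": 80, "spin": 0}
    - {"dp": [0, 0, 0], "hand": 80, "spin": 0}
    - {"dp": [0, 0, -0.2], "hand": 80, "spin": 0}
    - {"dp": [0, 0, -0.4], "hand": 80, "spin": 0}
    - {"dp": [0, 0, -0.45], "hand": 80, "spin": 0}

```text
time: 47.65
ee_pos: [0.4931, 0.3181, 0.3409]
eef_rot: [1.0, 0.008, 0.003, -0.002]
ft_force: [-0.1, -0.1, -1.2]
width: 0.0791
grip_force: 0.0
```

```bash
python3 g.py .487 -.05 .30 ; python3 -c "
from h import *; wheel()"
```

```text
t 47.65 q [-1.28  0.24  0.78  1.4  -0.17  1.55 -2.07] p [0.4931 0.3181 0.3409] yaw 0.94 tilt [ 0.005  0.005 -1.   ] F [-0.1 -0.1 -1.2] w 79.1 g 0.0
dp [-0.0496, 1.4724, 0.1568]  rows>= 8 cur yaw 0.94
npx 67 q candidates [np.float64(0.24), np.float64(1.81), np.float64(3.38), np.float64(4.95)]
```

>>> carry_out:
  deltas:
    - {"dp": [0, 0.1, 0], "hand": 60, "spin": -0.04}
    - {"dp": [0, 0.2, 0], "hand": 60, "spin": -0.08}
    - {"dp": [0, 0.3, 0], "hand": 60, "spin": -0.12}
    - {"dp": [0, 0.4, 0], "hand": 60, "spin": -0.16}
    - {"dp": [0, 0.5, 0], "hand": 60, "spin": -0.2}
    - {"dp": [0, 0.6, 0], "hand": 60, "spin": -0.24}
    - {"dp": [0, 0.7, 0], "hand": 60, "spin": -0.28}
    - {"dp": [0, 0.8, 0], "hand": 60, "spin": -0.32}
    - {"dp": [0, 0.9, 0], "hand": 60, "spin": -0.36}
    - {"dp": [0, 1, 0.1], "hand": 60, "spin": -0.4}
    - {"dp": [0, 1, 0.15], "hand": 60, "spin": -0.44}
    - {"dp": [0, 1, 0.15], "hand": 60, "spin": -0.48}
    - {"dp": [0, 1, 0.15], "hand": 60, "spin": -0.52}
    - {"dp": [0, 1, 0.15], "hand": 60, "spin": -0.56}
    - {"dp": [0, 1, 0.15], "hand": 60, "spin": -0.6}
    - {"dp": [0, 1, 0.15], "hand": 60, "spin": -0.64}
    - {"dp": [0, 1, 0.15], "hand": 60, "spin": -0.68}
    - {"dp": [0, 1, 0.15], "hand": 60, "spin": -0.72}
    - {"dp": [0, 1, 0.15], "hand": 60, "spin": -0.75}

```text
time: 49.6
ee_pos: [0.4953, 0.0678, 0.2971]
eef_rot: [0.373, 0.928, -0.0, -0.0]
ft_force: [0.1, -0.7, -0.2]
width: 0.0599
grip_force: 0.0
```

```bash
python3 -c "
from h import *
t=camera('top');s=camera('side');wheel()
for n,im,b in(('top',t,(350,190,410,235)),('side',s,(265,150,310,200))):
    x0,y0,x1,y1=b; m=red(im)[y0:y1,x0:x1]; p=np.argwhere(m)[:,::-1]+[x0,y0]; r=cv2.minAreaRect(p.astype(np.float32)); print(n,len(p),r)
    globals()['c_'+n]=r[0]
print(tri(c_top,c_side), onz('top',c_top,.06),onz('side',c_side,.055))
H=hsv(t)[190:235,350:410]; m=cv2.inRange(H,(0,0,150),(180,70,255)); h=cv2.convexHull(np.vstack(cv2.findContours(m,0,1)[0])); c,r=cv2.minEnclosingCircle(h); c=(c[0]+350,c[1]+190); print('dial',c,r,onz('top',c,.034))
cv2.imwrite('pics/p5.png',np.hstack([cv2.resize(t[150:260,90:200,::-1],(400,400)),cv2.resize(s[280:400,200:330,::-1],(400,400))]))
"; python3 g.py .488 -.416 .12 155.3
```

```text
npx 141 q candidates [np.float64(0.24), np.float64(1.81), np.float64(3.38), np.float64(4.95)]
top 51 ((379.3000183105469, 209.40000915527344), (4.472135543823242, 13.86362075805664), 26.56505012512207)
side 0 ((0.0, 0.0), (0.0, 0.0), 0.0)
(array([ 0.65903839, -0.04890072,  0.86176041]), np.float64(0.658822187483654)) [ 0.48879973 -0.4157544   0.06      ] [ 2.38822326 -1.9309029   0.055     ]
dial (377.9893608093262, 210.02279663085938) 11.687024116516113 [ 0.4899551  -0.41717267  0.034     ]
t 49.75 q [-1.07 -0.02  0.85  1.7   0.01  1.45  0.58] p [0.4954 0.0678 0.2973] yaw 135.84 tilt [-0.001 -0.    -1.   ] F [ 0.1 -0.6 -0. ] w 59.9 g 0.0
dp [-1.3274, -1.4083, 0.7097] spin -0.1081 or +-1 rows>= 8 cur yaw 135.84
```

View pics/p5.png

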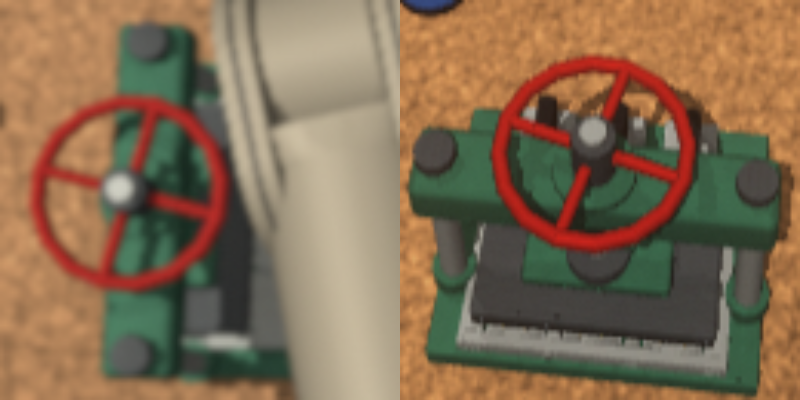

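The press is closed at q≈4.95, with three grips in their lanes. Now on to the timer key at about (0.489, -0.416), which matches the dial centre.

>>> carry_out:
  deltas:
    - {"dp": [-0.12, -0.13, 0], "hand": 60, "spin": -0.03}
    - {"dp": [-0.24, -0.26, 0], "hand": 60, "spin": -0.06}
    - {"dp": [-0.36, -0.39, 0], "hand": 60, "spin": -0.09}
    - {"dp": [-0.48, -0.52, 0.1], "hand": 60, "spin": -0.108}
    - {"dp": [-0.6, -0.65, 0.2], "hand": 60, "spin": -0.108}
    - {"dp": [-0.72, -0.78, 0.2], "hand": 60, "spin": -0.108}
    - {"dp": [-0.84, -0.9, 0.2], "hand": 60, "spin": -0.108}
    - {"dp": [-0.9, -0.96, 0.2], "hand": 60, "spin": -0.108}
    - {"dp": [-0.9, -0.96, 0.2], "hand": 60, "spin": -0.108}
    - {"dp": [-0.9, -0.96, 0.2], "hand": 60, "spin": -0.108}

```text
time: 50.75
ee_pos: [0.4902, -0.2612, 0.2475]
eef_rot: [0.215, 0.977, -0.0, -0.001]
ft_force: [-0.8, 0.0, -0.3]
width: 0.0602
grip_force: 0.0
```

```bash
python3 g.py .489 -.416 .10 155.3
```

```text
t 50.75 q [-0.55  0.29  1.16  1.65 -0.27  1.38  1.78] p [ 0.4902 -0.2612  0.2475] yaw 155.19 tilt [-0.001 -0.    -1.   ] F [-0.8  0.  -0.3] w 60.2 g 0.0
dp [-0.256, -0.5637, 0.59] spin -0.0006 or +-1 rows>= 3 cur yaw 155.19
```

>>> carry_out:
  deltas:
    - {"dp": [-0.06, -0.13, 0], "hand": 60, "spin": 0}
    - {"dp": [-0.12, -0.26, 0.1], "hand": 60, "spin": 0}
    - {"dp": [-0.18, -0.39, 0.2], "hand": 60, "spin": 0}
    - {"dp": [-0.24, -0.52, 0.3], "hand": 60, "spin": 0}
    - {"dp": [-0.256, -0.564, 0.4], "hand": 60, "spin": 0}
    - {"dp": [-0.256, -0.564, 0.5], "hand": 60, "spin": 0}
    - {"dp": [-0.256, -0.564, 0.59], "hand": 60, "spin": 0}
    - {"dp": [-0.256, -0.564, 0.59], "hand": 60, "spin": 0}
    - {"dp": [-0.256, -0.564, 0.59], "hand": 60, "spin": 0}

```text
time: 51.65
ee_pos: [0.4908, -0.4147, 0.1011]
eef_rot: [0.213, 0.977, 0.0, 0.0]
ft_force: [1.3, -0.2, 0.1]
width: 0.06
grip_force: 0.0
```

```bash
python3 g.py .489 -.416 .044 155.3
```

```text
t 51.65 q [-0.04  0.64  0.96  1.59 -0.55  1.2   2.17] p [ 0.4908 -0.4147  0.1011] yaw 155.44 tilt [ 0.     0.001 -1.   ] F [ 1.3 -0.2  0.1] w 60.0 g 0.0
dp [0.0045, -0.0078, 0.2282] spin 0.0008 or +-1 rows>= 2 cur yaw 155.44
```

>>> carry_out:
  deltas:
    - {"dp": [0.0045, -0.008, 0.1], "hand": 60, "spin": 0}
    - {"dp": [0.0045, -0.008, 0.2], "hand": 60, "spin": 0}
    - {"dp": [0.0045, -0.008, 0.228], "hand": 60, "spin": 0}
    - {"dp": [0.0045, -0.008, 0.228], "hand": 5, "spin": 0}
    - {"dp": [0.0045, -0.008, 0.228], "hand": 5, "spin": 0}
    - {"dp": [0.0045, -0.008, 0.228], "hand": 5, "spin": 0}
    - {"dp": [0.0045, -0.008, 0.228], "hand": 5, "spin": 0}
    - {"dp": [0.0045, -0.008, 0.228], "hand": 5, "spin": 0}
    - {"dp": [0.0045, -0.008, 0.228], "hand": 5, "spin": 0}
    - {"dp": [0.0045, -0.008, 0.228], "hand": 5, "spin": 0}
    - {"dp": [0.0045, -0.008, 0.228], "hand": 5, "spin": 0}
  force: 30

```text
time: 52.75
ee_pos: [0.4883, -0.417, 0.0436]
eef_rot: [0.213, 0.977, 0.0, 0.0]
ft_force: [0.7, 2.6, 2.4]
width: 0.0117
grip_force: 30.0
```

```bash
python3 g.py; python3 -c "
from h import *
t=camera('top');s=camera('side')
cv2.imwrite('pics/k.png',np.hstack([cv2.resize(t[150:270,340:460,::-1],(400,400)),cv2.resize(s[110:230,225:345,::-1],(400,400))]))
"
```

```text
t 52.75 q [-0.01  0.7   0.91  1.64 -0.6   1.11  2.2 ] p [ 0.4883 -0.417   0.0436] yaw 155.39 tilt [ 0.     0.001 -1.   ] F [0.7 2.6 2.4] w 11.7 g 30.000182990916073
```

View pics/k.png

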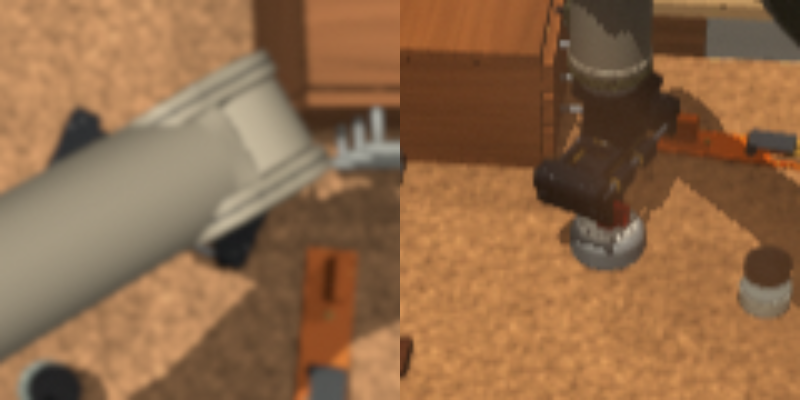

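The pads are closed on the key wing (11.7 mm) and nothing is near the hand. Winding.

>>> carry_out:
  deltas:
    - {"dp": [0, 0, 0], "hand": 5, "spin": 0.04}
    - {"dp": [0, 0, 0], "hand": 5, "spin": 0.08}
    - {"dp": [0, 0, 0], "hand": 5, "spin": 0.12}
    - {"dp": [0, 0, 0], "hand": 5, "spin": 0.16}
    - {"dp": [0, 0, 0], "hand": 5, "spin": 0.2}
    - {"dp": [0, 0, 0], "hand": 5, "spin": 0.24}
    - {"dp": [0, 0, 0], "hand": 5, "spin": 0.28}
    - {"dp": [0, 0, 0], "hand": 5, "spin": 0.32}
    - {"dp": [0, 0, 0], "hand": 5, "spin": 0.36}
    - {"dp": [0, 0, 0], "hand": 5, "spin": 0.4}
    - {"dp": [0, 0, 0], "hand": 5, "spin": 0.44}
    - {"dp": [0, 0, 0], "hand": 5, "spin": 0.48}
    - {"dp": [0, 0, 0], "hand": 5, "spin": 0.5}
    - {"dp": [0, 0, 0], "hand": 5, "spin": 0.5}

```text
time: 54.25
ee_pos: [0.4885, -0.417, 0.0436]
eef_rot: [0.842, 0.54, 0.0, -0.0]
ft_force: [1.7, 4.0, 3.7]
width: 0.0117
grip_force: 30.0
```

```bash
python3 g.py; python3 -c "
from bench import *; print(read_state()['torque'])"
```

```text
t 54.25 q [-0.15  0.9   1.21  1.64 -0.89  1.24  0.81] p [ 0.4885 -0.417   0.0436] yaw 65.35 tilt [ 0.  0. -1.] F [1.7 4.  3.7] w 11.7 g 30.00141300726682
[ 0.63320928 -0.1080612  -0.06732054]
```

>>> carry_out:
  deltas:
    - {"dp": [0, 0, 0], "hand": 5, "spin": 0.04}
    - {"dp": [0, 0, 0], "hand": 5, "spin": 0.08}
    - {"dp": [0, 0, 0], "hand": 5, "spin": 0.12}
    - {"dp": [0, 0, 0], "hand": 5, "spin": 0.15}
    - {"dp": [0, 0, 0], "hand": 5, "spin": 0.15}

```text
time: 54.75
ee_pos: [0.4885, -0.417, 0.0436]
eef_rot: [0.944, 0.329, 0.0, -0.0]
ft_force: [2.0, 3.7, 4.4]
width: 0.0118
grip_force: 30.0
```

```bash
python3 g.py; python3 -c "
from bench import *; print(read_state()['torque'])"
```

```text
t 54.75 q [-0.17  0.96  1.27  1.64 -0.95  1.28  0.38] p [ 0.4885 -0.417   0.0436] yaw 38.43 tilt [ 0.  0. -1.] F [2.  3.7 4.4] w 11.8 g 30.001754737459123
[ 0.70226077 -0.26538952 -0.02626514]
```

>>> carry_out:
  deltas:
    - {"dp": [0, 0, 0], "hand": 5, "spin": 0.04}
    - {"dp": [0, 0, 0], "hand": 5, "spin": 0.08}
    - {"dp": [0, 0, 0], "hand": 5, "spin": 0.1}
    - {"dp": [0, 0, 0], "hand": 5, "spin": 0.1}

```text
time: 55.15
ee_pos: [0.4885, -0.4171, 0.0436]
eef_rot: [0.984, 0.179, 0.0, -0.0]
ft_force: [1.6, 3.6, 3.7]
width: 0.0116
grip_force: 30.0
```

```bash
python3 -c "
from g import *; show(); s=st()[0]; print(s['joint_positions'][2],s['torque'])"
```

```text
t 55.15 q [-0.18  0.98  1.29  1.64 -0.97  1.3   0.08] p [ 0.4885 -0.4171  0.0436] yaw 20.57 tilt [ 0.001  0.    -1.   ] F [1.6 3.6 3.7] w 11.6 g 30.001266016624868
1.2876883203578722 [ 0.71733225 -0.37543539 -0.00948288]
```

>>> carry_out:
  deltas:
    - {"dp": [0, 0, 0], "hand": 5, "spin": 0.04}
    - {"dp": [0, 0, 0], "hand": 5, "spin": 0.08}
    - {"dp": [0, 0, 0], "hand": 5, "spin": 0.12}
    - {"dp": [0, 0, 0], "hand": 5, "spin": 0.16}
    - {"dp": [0, 0, 0], "hand": 5, "spin": 0.2}
    - {"dp": [0, 0, 0], "hand": 5, "spin": 0.2}

```text
time: 55.75
ee_pos: [0.4885, -0.4172, 0.0436]
eef_rot: [0.991, -0.135, 0.0, -0.0]
ft_force: [3.3, 3.7, 3.8]
width: 0.0121
grip_force: 30.0
```

```bash
python3 -c "
from g import *; show(); s=st()[0]; print(s['joint_positions'][2],s['torque'])"
```

```text
t 55.75 q [-0.19  1.    1.31  1.64 -1.    1.31 -0.54] p [ 0.4885 -0.4172  0.0436] yaw -15.47 tilt [ 0.001  0.    -1.   ] F [3.3 3.7 3.8] w 12.1 g 30.002012718468904
1.3097999629179349 [ 0.6287372  -0.50156107 -0.0354451 ]
```

>>> carry_out:
  deltas:
    - {"dp": [0, 0, 0], "hand": 5, "spin": 0.03}
    - {"dp": [0, 0, 0], "hand": 5, "spin": 0.06}
    - {"dp": [0, 0, 0], "hand": 5, "spin": 0.09}
    - {"dp": [0, 0, 0], "hand": 5, "spin": 0.1}
    - {"dp": [0, 0, 0], "hand": 5, "spin": 0.1}

```text
time: 56.25
ee_pos: [0.4885, -0.4172, 0.0436]
eef_rot: [0.958, -0.286, 0.0, -0.0]
ft_force: [3.3, 2.7, 3.2]
width: 0.0113
grip_force: 30.0
```

```bash
python3 -c "
from g import *; show(); s=st()[0]; print(s['joint_positions'][2],s['torque'],s['joint_torque'][6])"
```

```text
t 56.25 q [-0.19  1.    1.32  1.64 -1.    1.32 -0.84] p [ 0.4885 -0.4172  0.0436] yaw -33.28 tilt [ 0.001  0.    -1.   ] F [3.3 2.7 3.2] w 11.3 g 30.00089651439339
1.3152237127086481 [ 0.63602523 -0.63272304 -0.01985743] -0.6840038113296032
```

>>> carry_out:
  deltas:
    - {"dp": [0, 0, 0], "hand": 5, "spin": 0.02}
    - {"dp": [0, 0, 0], "hand": 5, "spin": 0.04}
    - {"dp": [0, 0, 0], "hand": 5, "spin": 0.05}
    - {"dp": [0, 0, 0], "hand": 5, "spin": 0.05}

```text
time: 56.65
ee_pos: [0.4885, -0.4172, 0.0436]
eef_rot: [0.932, -0.361, 0.0, -0.0]
ft_force: [3.4, 2.7, 2.3]
width: 0.0117
grip_force: 30.0
```

```bash
python3 -c "
from g import *; show(); s=st()[0]; print(s['joint_positions'][2],s['torque'],s['joint_torque'][6])"
```

```text
t 56.65 q [-0.19  1.01  1.32  1.64 -1.01  1.32 -1.  ] p [ 0.4885 -0.4172  0.0436] yaw -42.35 tilt [ 0.001  0.    -1.   ] F [3.4 2.7 2.3] w 11.7 g 30.00082961283624
1.3173821927986349 [ 0.65219762 -0.68633707 -0.02711643] -0.6223096512258053
```

Turned 3.45 rad with no stop yet. I carry on in small steps.

>>> carry_out:
  deltas:
    - {"dp": [0, 0, 0], "hand": 5, "spin": 0.02}
    - {"dp": [0, 0, 0], "hand": 5, "spin": 0.04}
    - {"dp": [0, 0, 0], "hand": 5, "spin": 0.05}
    - {"dp": [0, 0, 0], "hand": 5, "spin": 0.05}

```text
time: 57.05
ee_pos: [0.4885, -0.4172, 0.0436]
eef_rot: [0.901, -0.434, 0.0, -0.0]
ft_force: [4.1, 2.7, 2.9]
width: 0.0118
grip_force: 30.0
```

```bash
python3 -c "
from g import *; show(); s=st()[0]; print(s['joint_positions'][2],s['torque'],s['joint_torque'][6])"
```

```text
t 57.05 q [-0.19  1.01  1.32  1.64 -1.01  1.32 -1.16] p [ 0.4885 -0.4172  0.0436] yaw -51.4 tilt [ 0.001  0.    -1.   ] F [4.1 2.7 2.9] w 11.8 g 30.000876006670296
1.3191509764461775 [ 0.67816997 -0.7437283   0.0729051 ] -0.62404565513134
```

>>> carry_out:
  deltas:
    - {"dp": [0, 0, 0], "hand": 5, "spin": 0.02}
    - {"dp": [0, 0, 0], "hand": 5, "spin": 0.04}
    - {"dp": [0, 0, 0], "hand": 5, "spin": 0.05}
    - {"dp": [0, 0, 0], "hand": 5, "spin": 0.05}

```text
time: 57.45
ee_pos: [0.4884, -0.4173, 0.0436]
eef_rot: [0.864, -0.503, 0.0, -0.0]
ft_force: [3.9, 2.6, 3.0]
width: 0.0119
grip_force: 30.0
```

```bash
python3 -c "
from g import *; show(); s=st()[0]; print(s['joint_positions'][2],s['torque'],s['joint_torque'][6])"
```

```text
t 57.45 q [-0.19  1.01  1.32  1.64 -1.01  1.32 -1.32] p [ 0.4884 -0.4173  0.0436] yaw -60.4 tilt [ 0. -0. -1.] F [3.9 2.6 3. ] w 11.9 g 30.00136971473694
1.320666889316719 [ 0.518172   -0.72842988  0.57359055] -1.2150392308831215
```

The torque jumped to 0.57 Nm, so the key is on its stop. One small extra push, then release.

>>> carry_out:
  deltas:
    - {"dp": [0, 0, 0], "hand": 5, "spin": 0.015}
    - {"dp": [0, 0, 0], "hand": 5, "spin": 0.015}

```text
time: 57.65
ee_pos: [0.4883, -0.4172, 0.0436]
eef_rot: [0.852, -0.524, 0.0, -0.0]
ft_force: [3.7, 3.7, 4.7]
width: 0.0122
grip_force: 30.0
```

```bash
python3 -c "
from g import *; show(); s=st()[0]; print(s['torque'],s['joint_torque'][6])"
```

```text
t 57.65 q [-0.19  1.01  1.32  1.64 -1.01  1.32 -1.36] p [ 0.4883 -0.4172  0.0436] yaw -63.14 tilt [ 0.  0. -1.] F [3.7 3.7 4.7] w 12.2 g 30.000927289947867
[ 0.78254161 -0.63722063  0.69146232] -1.508794091641903
```

>>> carry_out:
  deltas:
    - {"dp": [0, 0, 0], "hand": 30, "spin": 0}
    - {"dp": [0, 0, 0], "hand": 30, "spin": 0}
    - {"dp": [0, 0, 0], "hand": 40, "spin": 0}
    - {"dp": [0, 0, 0], "hand": 50, "spin": 0}
    - {"dp": [0, 0, -0.15], "hand": 50, "spin": 0}
    - {"dp": [0, 0, -0.35], "hand": 50, "spin": 0}
    - {"dp": [0, 0, -0.55], "hand": 50, "spin": 0}
    - {"dp": [0, 0, -0.7], "hand": 50, "spin": -0.04}
    - {"dp": [0, 0, -0.7], "hand": 50, "spin": -0.08}
    - {"dp": [0, 0, -0.7], "hand": 50, "spin": -0.12}
    - {"dp": [0, 0, -0.7], "hand": 50, "spin": -0.16}
    - {"dp": [0, 0, -0.7], "hand": 50, "spin": -0.2}
    - {"dp": [0, 0, -0.7], "hand": 50, "spin": -0.2}

```text
time: 58.95
ee_pos: [0.4876, -0.4175, 0.2186]
eef_rot: [0.972, -0.235, 0.0, -0.0]
ft_force: [-0.7, -0.2, -0.7]
width: 0.0499
grip_force: 0.0
```

```bash
python3 g.py; python3 -c "
from h import *
t=camera('top');s=camera('side');wheel()
cv2.imwrite('pics/f.png',np.hstack([cv2.resize(t[130:270,80:400,::-1],(520,228)),cv2.resize(s[110:390,190:350,::-1],(280,490))[:228]*0+cv2.resize(s[110:390,190:350,::-1],(280,228))]))
cv2.imwrite('pics/f2.png',np.vstack([cv2.resize(t[120:280,80:420,::-1],(800,376)),cv2.resize(t[155:255,120:220,::-1],(220,220)).repeat(1,0) if 0 else cv2.resize(np.hstack([t[160:255,120:220,::-1],s[140:235,240:340,::-1],s[285:380,210:310,::-1]]),(800,220))]))
m=red(t)[190:235,350:410];p=[(x+350,y+190) for y,x in np.argwhere(m)]
if p:
  W=np.array([onz('top',q,.066)[:2] for q in p],np.float32);l=cv2.fitLine(W,2,0,.01,.01).ravel();print('key yaw',np.degrees(np.arctan2(l[1],l[0])),len(p))
"
```

```text
t 58.95 q [-0.15  0.64  1.21  1.46 -0.6   1.45 -0.98] p [ 0.4876 -0.4175  0.2186] yaw -27.23 tilt [ 0.  0. -1.] F [-0.7 -0.2 -0.7] w 49.9 g 0.0
npx 141 q candidates [np.float64(0.24), np.float64(1.81), np.float64(3.38), np.float64(4.96)]
```

View pics/f2.png

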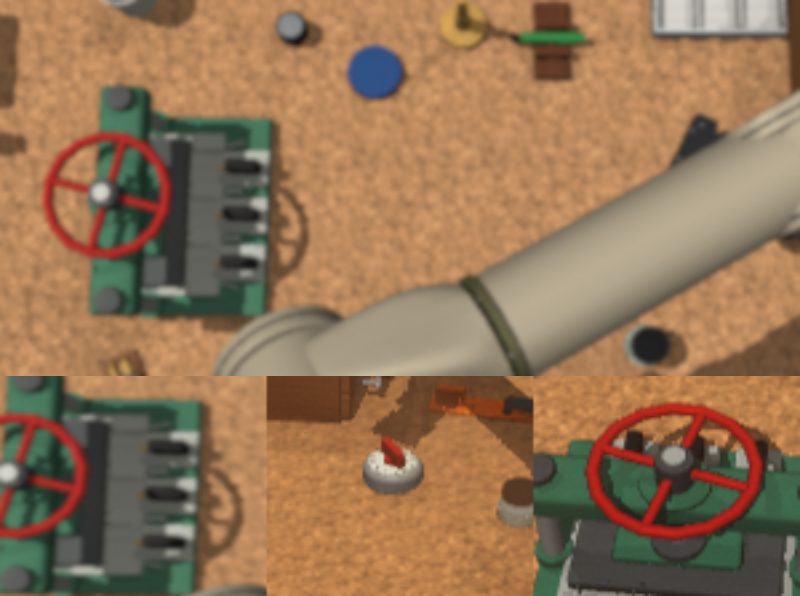

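All three boards are clamped in their lanes and the bystanders are where they were. I back the arm off to read the key's angle.

>>> carry_out:
  deltas:
    - {"dp": [-0.15, -0.1, -0.2], "hand": 50, "spin": 0}
    - {"dp": [-0.3, -0.2, -0.3], "hand": 50, "spin": 0}
    - {"dp": [-0.3, -0.35, -0.3], "hand": 50, "spin": 0}
    - {"dp": [-0.3, -0.5, -0.3], "hand": 50, "spin": 0}
    - {"dp": [-0.3, -0.65, -0.3], "hand": 50, "spin": 0}
    - {"dp": [-0.3, -0.8, -0.3], "hand": 50, "spin": 0}
    - {"dp": [-0.3, -0.8, -0.3], "hand": 50, "spin": 0}

```text
time: 59.8
ee_pos: [0.5161, -0.1994, 0.293]
eef_rot: [0.972, -0.233, -0.0, -0.0]
ft_force: [0.1, 0.7, -0.5]
width: 0.05
grip_force: 0.0
```

```bash
python3 g.py; python3 -c "
from h import *
t=camera('top')
m=red(t)[190:235,350:410];p=[(x+350,y+190) for y,x in np.argwhere(m)]
W=np.array([onz('top',q,.066)[:2] for q in p],np.float32)
if len(p): l=cv2.fitLine(W,2,0,.01,.01).ravel();print('key yaw',np.degrees(np.arctan2(l[1],l[0])),len(p),np.ptp((W-W.mean(0))@l[:2]))
"
```

```text
t 59.8 q [-0.76  0.31  1.3   1.59 -0.3   1.48 -1.48] p [ 0.5161 -0.1994  0.293 ] yaw -26.98 tilt [-0.     0.001 -1.   ] F [ 0.1  0.7 -0.5] w 50.0 g 0.0
key yaw -57.457592 41 0.043289993
```

The key stopped at -57° while the tool went on to -63° against 0.69 Nm, so it is fully wound. Handing in.

```bash
python3 -c "
from bench import *; print(close_job())"
```

```text
the job is handed in; nothing more can be done
None
```

I handed the job in at about 60 s: the three boards are home in their own lanes and clamped (wheel at about 4.95 rad), the timer is wound to its stop, and I saw nothing else disturbed; no verdict came back.

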